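# Pack the poker case with its scraper blade on the pin and shut it

### The arm

A 6-joint arm with a two-finger parallel gripper is mounted at the origin on the work surface. World frame = base frame: x ahead of the robot, y to its left, z up, the work surface at z = 0. Lengths are in m, angles in rad, forces in N, time in s.
With the tool pointing down it reaches from about 0.35 to 0.975 m from the base axis. Payload 4.9 kg.
Tool frame: the origin (TCP) lies midway between the tips of the shut fingers; the grasp point (between the pads) lies 19 mm behind it; z points along the fingers, y is the line along which they close (so a half turn about z gives the same grasp; the last joint's range is limited). The gripper opens to 85 mm and grips with 20 to 120 N. Pads are 22 mm wide; open, the fingers measure 114 mm over their backs; the gripper's body (76 mm by 85 mm) begins 54 mm behind the grasp point. The pads swing forward as they close: fully open they stand 13 mm farther back than shut.
Start: joints at [1.194, 0.053, 1.613, -0, 1.476, -0.119], TCP at [0.159, 0.604, 0.231] pointing down, gripper open.
Joint ranges: [-3.01, 3.01], [-1.01, 2.22], [0.06, 2.58], [-1.02, 4.17], [0.09, 2.62], [-3.14, 3.14]. Speed limits (rad/s): [2.57, 2.57, 3.14, 3.14, 3.14, 3.14].

### API

Orientations are given as a unit quaternion [w, x, y, z].
In Python, from plant import * gives the robot as it stands.
- The arm moves only by the tool jog_arm, never from a script. Its argument "targets" is a list of rows, each a list of 3 entries, a list of its own where there are three numbers: the shift along the tool's x, y, z in units of 25 mm (1.0 is 25 mm), then the turn, a rotation vector about the tool's x, y, z in units of 8 degrees (1.0 is 8 degrees), then the opening in per cent of the stroke, from 0 (shut) to 100 (fully open). A call has 1 to 8 rows; each row is the pose to reach, as a shift and turn from the pose commanded when the call began, along the tool's axes at that moment; what a row does not reach only later rows make up. A row lasts 1/8 s, in which the tool goes at most 62.5 mm and 10.7 degrees, less where a joint would pass 70% of its speed; a pose out of reach is approached as far as the arm can. A call with a gripper value outside its range is refused whole. The fingers move at their own pace and stop on an object; the grip force is fixed at half the most. Time passes only in rows, so rows that repeat a pose let the fingers close. It gives the time, the measured TCP pose, the force, the opening and the grip force at its end, in the units of the state.
- state(): the state, without advancing time (a new reading comes with each control period).
- grab_frame(name): name is "side" or "top" or "wrist"; returns (picture, depth): 480x640x3 uint8, red, green, blue; 480x640 float32, m along the optical axis (not along the pixel's ray), 0 where there is no reading.
- camera_params(name): a dict with "fovy" (degrees; the focal length in pixels is half the picture's height over the tangent of half this angle, whatever the lens; pixels are square), "cx", "cy" (the principal point, pixels), "rvec" (rotation vector, rad) and "tvec" (3), from world to camera coordinates, as OpenCV has them; the wrist camera has in their place "hand_eye" (4x4, takes a point from camera to tool coordinates, whose origin is the TCP and whose axes are the flange's). Camera axes: x right, y down, z forward; pixel columns grow to the right and rows downward; lengths in m; the calibration is good to about 2 mm. A picture is of the moment at which its call begins: read the wrist's pose just before it. camera_params takes no time and is no camera call.
- job_done(): hands the job in; it is judged then, once.
The state is a dict: "time": time; "joint_pos": joint angles; "joint_vel": joint speeds; "joint_efforts": joint torques, N m; "tool_pos": TCP position; "tool_rot": TCP orientation; "contact_force": force on the tool from outside, world axes, zero at the start; "ft_torque": the same for the moment, N m; "gripper_width": opening from 0.0 (shut) to 1.0 (fully open); "grasp_force": force on a finger pad.
Only numpy, scipy, OpenCV 4.12 (cv2) and the standard library are available. Lean on these libraries where they do the work, as an engineer would, in place of code of your own. Each camera call takes 0.05 s, during which the arm holds its last target. There are 200 camera calls.

### The job

Pack the poker case for the shelf: lay the steel scraper blade flat in its recess with the notch over the brass pin, and stand every chip stack, jar and tin that is there upright on the floor of the long bay. Once everything is in, close the lid fully without slamming it, leaving the pawns, bowl, mug, cards, die and draughts where they are.

Things in the scene. Friction and masses are not known exactly. Their poses are not given: they have to be found in the camera images.
- case: aluminium poker chip case, fixed, 218 mm along its x, 163 mm along its y, bottom half 25 mm high; origin at the centre of its underside, z up. The lid hinge runs along its -y rim; snap clasps and carrying handle are on its +y side. Along the +y side runs the packing bay; between bay and hinge lies the blade recess in black foam, its floor blue, its long side along the case x.
- bay (a point): centre of the packing bay floor, 4 mm above the case underside, axes as the case. The bay is a straight-sided trough 210 mm along x and 48 mm along y, room for all five items in one row; beside it the divider rises to 22 mm and the outer wall to 25 mm above the case underside, so items stand well above the walls
- pin (a point): foot of the brass locating pin, on the recess floor 8 mm above the case underside, axes as the case. Pin 8 mm across, 12 mm high with a tapered top. The recess is 116 mm along x, 50 mm along y, 6 mm deep below the black foam around it (foam top 14 mm above the case underside); its middle lies 46 mm from the pin towards the case -x
- lid (a joint): hinged lid, rad: 0 closed, about 1.75 to 1.95 at the start (open, leaning outward to the case -y), limit 2.0. Stiff friction hinge: it stays where it is left and needs about 2 to 6 N at its edge; the clasps are not worked
- lid_hinge (a point): middle of the hinge line, 25 mm above the case underside, 81.5 mm from the case centre towards -y; the hinge line runs along the case x
- lid_edge (a point): middle of the free edge of the lid, on its outer top face: 163 mm from the hinge along the lid and 40 mm above the hinge when closed. The lid is a hollow shell 218 x 163 x 40 mm with 4 mm walls; closed, its top is 65 mm above the case underside
- blade: flat steel scraper blade 110 mm along x, 44 mm along y, 5 mm thick, 130 g; origin at the centre of its underside, z up. An open notch 10.6 mm wide (y) and 16 mm deep (x) is cut in the middle of its +x end. On top, at the origin, an orange gripping rib 60 mm along x, 10 mm wide, rising from 5 to 17 mm above the underside
- notch (a point): the point of the notch where the pin stands when the blade is seated: on the underside, 46 mm from the blade origin along its +x; axes as the blade
- chips_green: a rigid sleeved stack of green poker chips with white bands, upright cylinder 40 mm across, 46 mm high, origin at the centre of its underside, z up; may be absent
- chips_red: a rigid sleeved stack of red poker chips with white bands, upright cylinder 40 mm across, 43 mm high, origin at the centre of its underside, z up; may be absent
- dice_jar: amber dice jar with black cap, upright cylinder 42 mm across, 48 mm high, origin at the centre of its underside, z up; may be absent
- domino_tin: blue tin with a steel band, upright box 38 mm along its x, 40 mm along its y, 44 mm high, bottom-heavy, origin at the centre of its underside, z up; may be absent
- card_tin: white card box with a red band, upright box 34 mm along its x, 42 mm along its y, 46 mm high, bottom-heavy, origin at the centre of its underside, z up; may be absent
- pawn_a: yellow plastic pawn, 28 mm across, 50 mm high; a bystander to leave alone, origin at the centre of its underside
- pawn_b: yellow plastic pawn, 28 mm across, 50 mm high; a bystander to leave alone, origin at the centre of its underside
- bowl: stainless steel bowl, 130 mm across, 50 mm high; a bystander to leave alone, origin at the centre of its underside
- card_deck: deck of cards lying flat, 90 x 64 x 20 mm, red back; a bystander to leave alone, origin at the centre of its underside
- die: big red die, 25 mm; a bystander to leave alone, origin at the centre of its underside
- mug: blue mug, 80 mm across, 90 mm high; a bystander to leave alone, origin at the centre of its underside
- draughts: stack of dark wooden draughts, 32 mm across, 30 mm high; a bystander to leave alone, origin at the centre of its underside

How it is judged:
On the way, in this order (a step that is already met when the one before it is completed fails the run):
1. with the lid open, the blade lies flat in its recess with the notch over the pin and every item stands in the bay (x of notch in the frame of pin between -0.005 and 0.005 m and y of notch in the frame of pin between -0.003 and 0.003 m and z of notch in the frame of pin between -0.003 and 0.002 m and angle between blade's own z axis and vertical below 0.06 rad and angle between the x axis of blade and the x axis of case, either way round below 0.12 rad and x of chips_green in the frame of bay between -0.088 and 0.088 m and y of chips_green in the frame of bay between -0.01 and 0.01 m and z of chips_green in the frame of bay between -0.003 and 0.004 m and angle between each of chips_green, chips_red, dice_jar, domino_tin, card_tin's own z axis and vertical below 0.1 rad and x of chips_red in the frame of bay between -0.088 and 0.088 m and y of chips_red in the frame of bay between -0.01 and 0.01 m and z of chips_red in the frame of bay between -0.003 and 0.004 m and x of dice_jar in the frame of bay between -0.087 and 0.087 m and y of dice_jar in the frame of bay between -0.01 and 0.01 m and z of dice_jar in the frame of bay between -0.003 and 0.004 m and x of domino_tin in the frame of bay between -0.089 and 0.089 m and y of domino_tin in the frame of bay between -0.01 and 0.01 m and z of domino_tin in the frame of bay between -0.003 and 0.004 m and x of card_tin in the frame of bay between -0.091 and 0.091 m and y of card_tin in the frame of bay between -0.01 and 0.01 m and z of card_tin in the frame of bay between -0.003 and 0.004 m and value of joint lid above 1.2 rad), for 0.2 s.
2. the lid is closed (value of joint lid below 0.05 rad), for 0.2 s.
At the end, for the whole second after the job is handed in: The lid is closed (within 0.05 rad); under it the blade lies flat in the recess (within 2 mm of the floor, 0.06 rad) with its notch over the pin (within 5 mm along, 3 mm across, 0.12 rad), and every item present stands upright (0.1 rad) on the bay floor, between the bay walls (x of notch in the frame of pin between -0.005 and 0.005 m and y of notch in the frame of pin between -0.003 and 0.003 m and z of notch in the frame of pin between -0.003 and 0.002 m and angle between blade's own z axis and vertical below 0.06 rad and angle between the x axis of blade and the x axis of case, either way round below 0.12 rad and x of chips_green in the frame of bay between -0.088 and 0.088 m and y of chips_green in the frame of bay between -0.01 and 0.01 m and z of chips_green in the frame of bay between -0.003 and 0.004 m and angle between each of chips_green, chips_red, dice_jar, domino_tin, card_tin's own z axis and vertical below 0.1 rad and x of chips_red in the frame of bay between -0.088 and 0.088 m and y of chips_red in the frame of bay between -0.01 and 0.01 m and z of chips_red in the frame of bay between -0.003 and 0.004 m and x of dice_jar in the frame of bay between -0.087 and 0.087 m and y of dice_jar in the frame of bay between -0.01 and 0.01 m and z of dice_jar in the frame of bay between -0.003 and 0.004 m and x of domino_tin in the frame of bay between -0.089 and 0.089 m and y of domino_tin in the frame of bay between -0.01 and 0.01 m and z of domino_tin in the frame of bay between -0.003 and 0.004 m and x of card_tin in the frame of bay between -0.091 and 0.091 m and y of card_tin in the frame of bay between -0.01 and 0.01 m and z of card_tin in the frame of bay between -0.003 and 0.004 m and value of joint lid below 0.05 rad); the robot touches nothing.
It fails at once if the lid is slammed (faster than 2.5 rad/s) (velocity of joint lid below -2.5 rad/s).
It fails at once if a bystander is moved more than 3 cm (distance of any of pawn_a, pawn_b, bowl, card_deck, die, mug, draughts from where it was at the start of the episode above 0.03 m).
Of chips_green, chips_red, dice_jar, domino_tin, card_tin only 3 to 5 are there at a start; the rules pass over those that are not, and their reading is None.
At some moment in a run one of chips_green, chips_red, dice_jar, domino_tin, card_tin, blade may be knocked a few centimetres aside while the robot is not near it.
It also fails if it takes over 210 s, if anything falls off the work surface, if the arm or the gripper's body presses on something with over 40 N, if the wrist force passes 120 N, or if a joint passes its speed limit or range.

## Working session

There is one attempt and no reset: what is moved stays moved. The work goes in short steps, Python scripts to look and compute and a tool call to move; the robot and the scene stay as the last step left them, time stands still between calls to the robot, and variables do not carry over. Pictures are saved under pics/ and viewed, at most 14 in all, crops included, and the job is handed in when it is done.

Besides the shell and the picture viewer there is one more tool, called after "Call:" as name(argument=value, ...) on one line, values as JSON. jog_arm: Moves the arm, as the interface text tells. Its arguments: {"type":"object","properties":{"targets":{"type":"array"}},"required":["targets"]}

```bash
ls; mkdir -p pics; python3 - <<'E'
from plant import *
import cv2,numpy as np
s=state();print(s)
for n in("top","side"):
    p,d=grab_frame(n);print(n,camera_params(n))
    cv2.imwrite(f"pics/{n}0.png",p[:,:,::-1]);np.savez(f"{n}0.npz",p=p,d=d)
print(camera_params("wrist"))
E
```

```text
pics
{'time': 0.0, 'joint_pos': array([ 1.19400988e+00,  5.33802359e-02,  1.61429785e+00, -6.14615400e-06,
        1.47598673e+00, -1.18967250e-01]), 'joint_vel': array([0.00058693, 0.00051772, 0.00188113, 0.00078832, 0.00059216,
       0.00098695]), 'joint_efforts': array([ 8.32165347e-05, -3.93668890e+01, -3.70181179e+01, -1.49531393e-04,
        6.68260807e-03,  1.27843037e-06]), 'tool_pos': array([0.15910898, 0.60376565, 0.23004622]), 'tool_rot': array([-2.51233348e-04,  1.28552505e-01,  9.91702163e-01, -1.00516514e-03]), 'contact_force': array([ 0.32714746, -0.07459304, -0.52895171]), 'ft_torque': array([ 0.07281083, -0.01471742,  0.04125043]), 'grasp_force': 0.0, 'gripper_width': 1.0021445164675091}
top {'fovy': 48.41486217953374, 'cx': 323.0534107465038, 'cy': 236.22014044167588, 'rvec': array([ 2.19752998, -2.14239839,  0.07092204]), 'tvec': array([-0.07291279,  0.53089152,  1.65162659])}
side {'fovy': 44.033580230696, 'cx': 324.6291719541166, 'cy': 248.6912940812437, 'rvec': array([ 0.6775552 , -2.46854273,  1.3615863 ]), 'tvec': array([0.40949372, 0.25155101, 1.23783985])}
{'fovy': 60.4754222725139, 'cx': 318.99800890935353, 'cy': 236.5542711436842, 'hand_eye': array([[-8.66702402e-05, -9.48199211e-01, -3.17676327e-01,
         8.09789843e-02],
       [ 9.99999655e-01, -3.44504474e-04,  7.55450247e-04,
         2.05546795e-04],
       [-8.25758244e-04, -3.17676152e-01,  9.48198914e-01,
        -1.41345927e-01],
       [ 0.00000000e+00,  0.00000000e+00,  0.00000000e+00,
         1.00000000e+00]])}
```

View pics/top0.png

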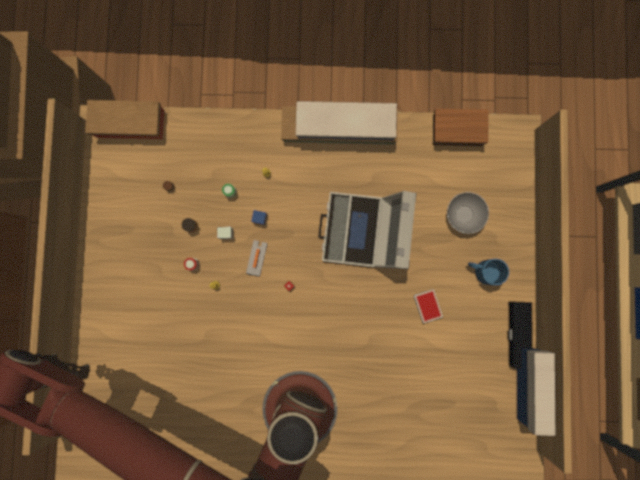

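View pics/side0.png

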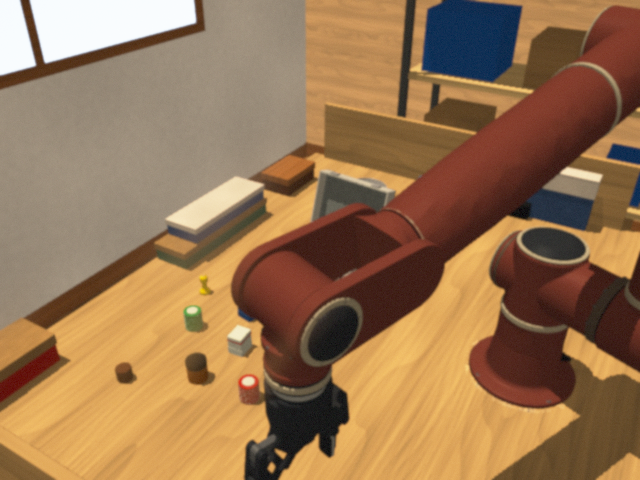

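The top view shows all five items: green chips (229,191), jar (190,227), card tin (225,233), red chips (191,265) and domino tin (259,217). The blade is at (257,258). The case is around (365,230) with its handle (+y side) to the left. The side view mostly shows the arm and adds little.

```bash
cat > h.py <<'E'
from plant import *
import cv2,numpy as np
from scipy.spatial.transform import Rotation as R
def cam(n,s=None):
    """K, R (cam->world), camera centre"""
    c=camera_params(n);f=240/np.tan(np.radians(c['fovy']/2))
    K=np.array([[f,0,c['cx']],[0,f,c['cy']],[0,0,1]])
    if n=='wrist':
        T=np.eye(4);q=s['tool_rot'];T[:3,:3]=R.from_quat(np.r_[q[1:],q[0]]).as_matrix();T[:3,3]=s['tool_pos']
        M=T@c['hand_eye'];return K,M[:3,:3],M[:3,3]
    r=cv2.Rodrigues(c['rvec'])[0];return K,r.T,-r.T@c['tvec']
def cast(C,uv,z):
    K,r,o=C;uv=np.atleast_2d(uv).astype(float)
    d=np.c_[uv,np.ones(len(uv))]@np.linalg.inv(K).T@r.T
    return o+d*((z-o[2])/d[:,2])[:,None]
def rot(s):
    q=s['tool_rot'];return R.from_quat(np.r_[q[1:],q[0]])
def plan(p,yaw=None,s=None):
    """jog units to reach world TCP p, tool down, tool y axis at angle yaw (mod pi)"""
    s=s or state();r=rot(s);sh=r.inv().apply(np.array(p)-s['tool_pos'])/.025
    m=r.as_matrix();
    if yaw is None: yaw=np.arctan2(m[1,1],m[0,1])
    best=None
    for a in(yaw,yaw+np.pi):
        y=np.array([np.cos(a),np.sin(a),0]);z=np.array([0,0,-1.]);T=np.c_[np.cross(y,z),y,z]
        v=(r.inv()*R.from_matrix(T)).as_rotvec()
        if best is None or np.linalg.norm(v)<np.linalg.norm(best):best=v
    print('shift',sh.round(2),'turn',np.degrees(best).round(1)/8,'tcp',s['tool_pos'].round(4),'j',s['joint_pos'].round(2),'t',round(s['time'],2))
E
python3 - <<'E'
from h import *
C=cam('top');print(C[2])
for n,u,z in [('green',(229,189),.046),('jar',(190,225),.048),('card',(225,232),.046),('red',(190,264),.043),('dom',(260,216),.044),('blade',(257,258),.005),('pawna',(267,173),.03),('pawnb',(216,286),.03),('die',(289,286),.02),('dr',(168,187),.03),('deck',(428,306),.02),('bowl',(467,214),.03),('mug',(490,272),.09),('casecorners',(330,194),.025),('c2',(325,264),.025),('c3',(373,266),.025),('c4',(380,197),.025),('tool',(293,438),.0)]:
    print(n,cast(C,u,z).round(3))
E
```

```text
[ 0.39360975 -0.09136309  1.68871449]
green [[0.671 0.237 0.046]]
jar [[0.555 0.354 0.048]]
card [[0.536 0.244 0.046]]
red [[0.434 0.349 0.043]]
dom [[0.589 0.138 0.044]]
blade [[0.46  0.148 0.005]]
pawna [[0.728 0.123 0.03 ]]
pawnb [[0.369 0.269 0.03 ]]
die [[0.374 0.043 0.02 ]]
dr [[0.676 0.434 0.03 ]]
deck [[ 0.324 -0.39   0.02 ]]
bowl [[ 0.612 -0.506  0.03 ]]
mug [[ 0.432 -0.56   0.09 ]]
casecorners [[ 0.666 -0.078  0.025]]
c2 [[ 0.446 -0.068  0.025]]
c3 [[ 0.443 -0.217  0.025]]
c4 [[ 0.66  -0.235  0.025]]
tool [[-0.091  0.017  0.   ]]
```

```bash
python3 - <<'E'
from h import *
p=np.load('top0.npz')['p'][:,:,::-1]
cv2.imwrite('pics/topc.png',cv2.resize(p[150:310,140:440],None,fx=2.66,fy=2.66,interpolation=cv2.INTER_CUBIC))
E
```

```text
(no output)
```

View pics/topc.png

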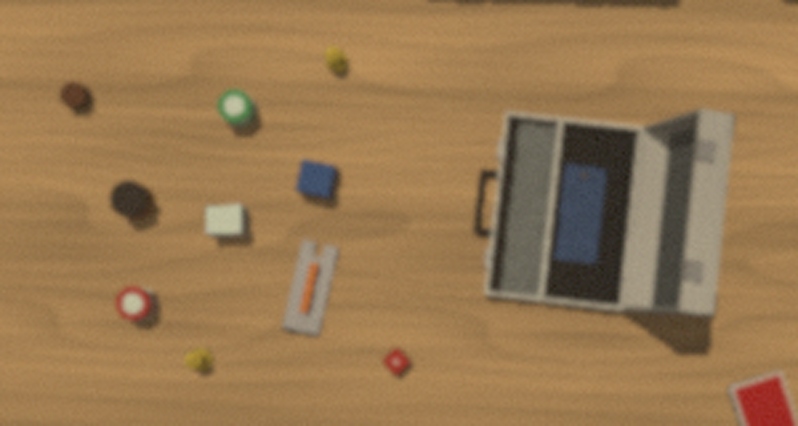

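The crop shows the blade with its notch up (world +x) at (322,248) and the pin at (585,175), so case x is roughly world +x. I'll survey the items and the case with the wrist camera next.

```bash
python3 - <<'E'
from h import *
plan([.54,.23,.33],np.pi/2+.0)
E
```

```text
shift [-18.54 -10.58  -3.98] turn [-0.0125 -0.     -1.85  ] tcp [0.1591 0.6038 0.2302] j [ 1.19  0.05  1.61 -0.    1.48 -0.12] t 0.1
```

Call:
jog_arm(targets=[[[-4, -2.5, -4], [0, 0, -0.5], 100], [[-18.5, -10.6, -4], [0, 0, -1.85], 100], [[-18.5, -10.6, -4], [0, 0, -1.85], 100], [[-18.5, -10.6, -4], [0, 0, -1.85], 100], [[-18.5, -10.6, -4], [0, 0, -1.85], 100], [[-18.5, -10.6, -4], [0, 0, -1.85], 100], [[-18.5, -10.6, -4], [0, 0, -1.85], 100], [[-18.5, -10.6, -4], [0, 0, -1.85], 100]])

```text
time: 1.1
tool_pos: [0.5012, 0.2664, 0.3244]
tool_rot: [-0.0, -0.0, 1.0, 0.0]
contact_force: [1.2, 0.9, -0.2]
gripper_width: 0.998
grasp_force: 0.0
```

Call:
jog_arm(targets=[[[0, 0, 0], [0, 0, 0], 100], [[0, 0, 0], [0, 0, 0], 100], [[0, 0, 0], [0, 0, 0], 100], [[0, 0, 0], [0, 0, 0], 100], [[0, 0, 0], [0, 0, 0], 100], [[0, 0, 0], [0, 0, 0], 100]])

```text
time: 1.85
tool_pos: [0.4999, 0.2685, 0.3247]
tool_rot: [0.0, -0.001, 1.0, 0.0]
contact_force: [-0.3, -0.7, 0.1]
gripper_width: 1.0
grasp_force: 0.0
```

```bash
python3 - <<'E'
from h import *
s=state();p,d=grab_frame('wrist');np.savez('w1.npz',p=p,d=d,pos=s['tool_pos'],rot=s['tool_rot'])
print(s['tool_pos'],s['joint_vel'].round(3))
cv2.imwrite('pics/w1.png',p[:,:,::-1])
E
```

```text
[0.49993375 0.26850737 0.32465198] [-0.005  0.001 -0.002  0.     0.     0.   ]
```

View pics/w1.png

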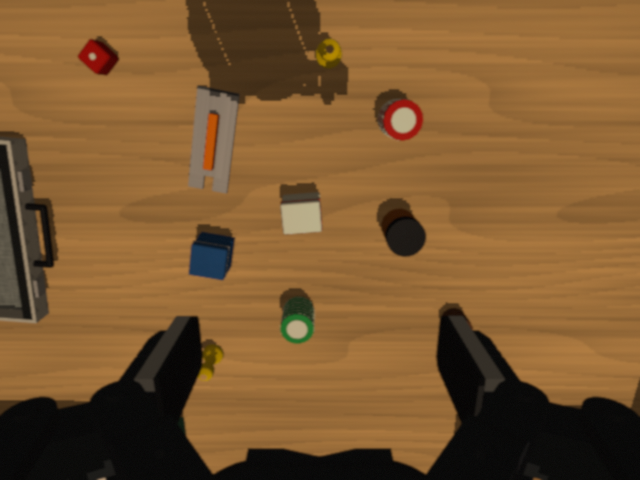

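The wrist view shows the whole field: blade (212,140) with its notch at the bottom end (210,185), card tin (300,215), domino tin (211,258), green (297,328), red (403,119), jar (405,235) and the case's +y edge at the left. I'll measure from this image.

```bash
cat >> h.py <<'E'
def comp(mask,near,rad=60,mina=15):
    """largest component centred within rad of pixel near -> contour pts"""
    m=mask.astype(np.uint8);n,l,st,c=cv2.connectedComponentsWithStats(m)
    k=[i for i in range(1,n) if st[i,4]>=mina and np.hypot(*(c[i]-near))<rad]
    if not k: return None
    i=max(k,key=lambda i:st[i,4])
    return max(cv2.findContours((l==i).astype(np.uint8),cv2.RETR_EXTERNAL,cv2.CHAIN_APPROX_NONE)[0],key=len)[:,0]
def look(tag=None):
    s=state();p,d=grab_frame('wrist')
    if tag: cv2.imwrite(f'pics/{tag}.png',p[:,:,::-1])
    return s,cam('wrist',s),p,cv2.cvtColor(p,cv2.COLOR_RGB2HSV)
def rect(C,ct,z):
    w=cast(C,ct,z)[:,:2];(c,(a,b),an)=cv2.minAreaRect((w*1000).astype(np.float32));
    if a<b:a,b,an=b,a,an+90
    print('c',np.round(c,1),'size',round(a,1),round(b,1),'long axis deg',round((an+90)%180-90,1));return c,an
E
python3 - <<'E'
from h import *
f=np.load('w1.npz');s=dict(tool_pos=f['pos'],tool_rot=f['rot']);C=cam('wrist',s);p=f['p'];hsv=cv2.cvtColor(p,cv2.COLOR_RGB2HSV)
H,S,V=hsv[...,0],hsv[...,1],hsv[...,2]
for q in [(212,140),(205,120),(300,216),(300,198),(211,262),(215,240),(297,328),(287,325),(297,305),(403,119),(405,235)]:print(q,hsv[q[1],q[0]])
rib=comp((H<14)&(S>200)&(V>150),(210,140));rect(C,rib,.017)
bl=comp((S<50)&(V>70)&(V<190),(212,130));rect(C,bl,.005)
print('card');rect(C,comp((S<60)&(V>170),(300,216),20),.046)
for n,pt,z in(('green',(297,328),.046),('red',(403,119),.043)):
    print(n);rect(C,comp((S<60)&(V>170),pt,15),z)
print('jar');rect(C,comp((V<45),(405,235),15),.048)
for t in(50,60,70,80,90,100): 
    ct=comp((H>95)&(H<125)&(S>120)&(V>t),(211,258),20)
    if ct is not None: rect(C,ct,.044)
E
```

```text
(212, 140) [ 13 244 185]
(205, 120) [ 15  66 135]
(300, 216) [ 23  66 185]
(300, 198) [18 78 72]
(211, 262) [105 168  85]
(215, 240) [105 185  33]
(297, 328) [ 20  72 185]
(287, 325) [ 40  87 132]
(297, 305) [ 53 114  47]
(403, 119) [ 23  66 185]
(405, 235) [13 60 30]
c [463.2 152.3] size 57.8 8.1 long axis deg -10.8Traceback (most recent call last):
  File "<stdin>", line 6, in <module>
  File "h.py", line 41, in rect
    w=cast(C,ct,z)[:,:2];(c,(a,b),an)=cv2.minAreaRect((w*1000).astype(np.float32));
      ~~~~^^^^^^^^
  File "h.py", line 14, in cast
    d=np.c_[uv,np.ones(len(uv))]@np.linalg.inv(K).T@r.T
      ~~~~~~~~~~~~~~~~~~~~~~~~~~^~~~~~~~~~~~~~~~~~~
ValueError: matmul: Input operand 1 has a mismatch in its core dimension 0, with gufunc signature (n?,k),(k,m?)->(n?,m?) (size 3 is different from 2)
```

```bash
cat > meas.py <<'E'
from h import *
def meas(C,hsv):
    H,S,V=[hsv[...,i].astype(int) for i in range(3)]
    K,r,o=C
    def px(w): 
        q=K@(r.T@(np.array(w)-o));return q[:2]/q[2]
    return H,S,V,px
if __name__=='__main__':
    f=np.load('w1.npz');s=dict(tool_pos=f['pos'],tool_rot=f['rot']);C=cam('wrist',s);p=f['p'];hsv=cv2.cvtColor(p,cv2.COLOR_RGB2HSV)
    H,S,V,px=meas(C,hsv)
    rect(C,comp((S<110)&(V>75)&(V<175),(212,130)),.005)
    print('card');rect(C,comp((S<90)&(V>150),(300,216),20),.046)
    for n,pt,z in(('green',(297,328),.046),('red',(403,119),.043)):
        print(n);rect(C,comp((S<90)&(V>150),pt,15),z)
    print('jar');rect(C,comp((V<45),(405,235),15),.048)
    print('dom')
    for t in(50,60,70):rect(C,comp((H>95)&(H<125)&(S>120)&(V>t),(211,258),20),.044)
E
python3 meas.py
```

```text
c [464.4 151.9] size 107.5 44.6 long axis deg -11.0
card
c [539.1 249.6] size 40.3 31.9 long axis deg -85.3
green
c [673.3 242.9] size 22.1 21.2 long axis deg -90.0
red
c [438.9 352.1] size 22.0 21.3 long axis deg -43.8
jar
c [557.3 360.5] size 46.1 38.2 long axis deg 28.2
dom
c [589.4 147. ] size 38.0 35.4 long axis deg 79.7
c [589.6 146.7] size 37.4 34.8 long axis deg 79.4
c [589.9 146.2] size 36.6 34.1 long axis deg 79.6
```

```bash
python3 - <<'E'
from h import *
plan([.46,-.11,.33],np.pi/2)
E
```

```text
shift [  1.62 -15.13  -0.21] turn [0.     0.     0.0125] tcp [0.5    0.2684 0.3247] j [ 0.36 -0.12  1.63  0.    1.63 -1.21] t 1.9
```

Call:
jog_arm(targets=[[[0.4, -2.5, 0], [0, 0, 0], 100], [[0.8, -7, 0], [0, 0, 0], 100], [[1.6, -15.1, 0], [0, 0, 0], 100], [[1.6, -15.1, 0], [0, 0, 0], 100], [[1.6, -15.1, 0], [0, 0, 0], 100], [[1.6, -15.1, 0], [0, 0, 0], 100], [[1.6, -15.1, 0], [0, 0, 0], 100], [[1.6, -15.1, 0], [0, 0, 0], 100]])

```text
time: 2.9
tool_pos: [0.4604, -0.1094, 0.3246]
tool_rot: [0.0, 0.0, 1.0, 0.0]
contact_force: [-0.2, 0.7, -0.1]
gripper_width: 1.001
grasp_force: 0.0
```

Call:
jog_arm(targets=[[[0, 0, 0], [0, 0, 0], 40], [[0, 0, 0], [0, 0, 0], 40], [[0, 0, 0], [0, 0, 0], 40], [[0, 0, 0], [0, 0, 0], 40]])

```text
time: 3.4
tool_pos: [0.4605, -0.1089, 0.3247]
tool_rot: [0.0, -0.001, 1.0, -0.0]
contact_force: [-0.9, 0.1, -0.0]
gripper_width: 0.405
grasp_force: 0.0
```

```bash
python3 - <<'E'
from h import *
s=state();p,d=grab_frame('wrist');np.savez('w2.npz',p=p,d=d,pos=s['tool_pos'],rot=s['tool_rot'])
print(s['tool_pos'],s['joint_vel'].round(3))
cv2.imwrite('pics/w2.png',p[:,:,::-1])
E
```

```text
[ 0.46048641 -0.10889077  0.32465281] [-0.006  0.001  0.001  0.    -0.003  0.   ]
```

View pics/w2.png

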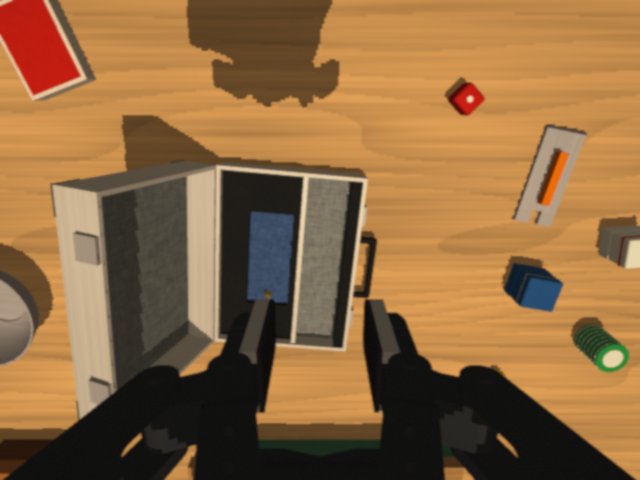

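The case is fully visible: recess (270,257) in blue, pin at (267,294), bay (325,260) in grey, rim corners at (367,178) and (345,349).

```bash
python3 - <<'E'
from meas import *
f=np.load('w2.npz');s=dict(tool_pos=f['pos'],tool_rot=f['rot']);C=cam('wrist',s);p=f['p'];hsv=cv2.cvtColor(p,cv2.COLOR_RGB2HSV)
H,S,V,px=meas(C,hsv)
b=(H>100)&(H<125)&(S>80)&(V>50);ct=comp(b,(270,257),25);print('recess');rect(C,ct,.008)
for y in(220,240,260,280,290):
    xs=np.where(b[y,230:310])[0]+230;print(y,xs[0],xs[-1],cast(C,[(xs[0],y),(xs[-1],y)],.008)[:,:2].round(4).tolist())
    r=p[y,290:380].astype(int).sum(1)//3;print(' '.join(map(str,r)))
for x in(255,260,285,290):
    ys=np.where(b[200:320,x])[0]+200;print(x,ys[0],ys[-1],cast(C,[(x,ys[0]),(x,ys[-1])],.008)[:,:2].round(4).tolist())
for n,u,z in(('rim',(367,178),.025),('rim2',(345,349),.025),('hinge',(217,166),.025),('pin',(267,294),.02)):print(n,cast(C,u,z).round(4))
cv2.imwrite('pics/w2c.png',cv2.resize(p[150:365,200:390,::-1],None,fx=2.7,fy=2.7,interpolation=cv2.INTER_CUBIC))
E
```

```text
recess
c [ 561.1 -167.7] size 113.8 50.3 long axis deg -5.2
220 250 293 [[0.513, -0.1883], [0.5129, -0.1386]]
79 78 74 61 42 32 28 29 44 96 157 195 207 202 181 147 125 119 116 114 112 113 114 114 114 114 114 114 113 114 113 112 112 112 112 112 112 112 113 111 111 111 110 109 111 112 112 113 115 114 111 108 107 100 84 59 37 25 25 27 29 29 29 28 28 29 38 79 136 183 202 203 193 182 172 159 144 137 136 135 136 136 136 136 136 136 136 136 136 136
240 249 291 [[0.5375, -0.1908], [0.5374, -0.1414]]
69 59 47 33 29 29 35 70 125 174 198 201 188 156 126 114 112 111 110 111 110 108 107 109 114 118 120 122 121 120 118 117 119 121 120 116 116 116 113 108 107 109 112 115 115 114 113 112 112 111 107 93 71 48 31 23 27 26 28 27 28 28 27 29 48 99 158 194 195 163 107 55 33 29 29 28 28 28 28 27 27 26 25 24 25 39 72 110 134 142
260 249 289 [[0.5628, -0.1921], [0.5627, -0.1443]]
45 32 28 27 29 45 96 154 191 201 195 171 136 114 110 111 110 110 112 115 117 118 114 111 109 110 112 115 116 117 116 113 112 110 111 113 112 112 114 114 114 112 109 107 108 109 112 112 107 89 66 45 28 24 25 27 27 28 27 27 28 35 74 
[... 494 characters left out ...]
[[0.6023, -0.1966], [0.6023, -0.1464]]
31 29 34 60 110 161 189 193 182 156 129 115 113 113 113 114 114 114 115 116 119 120 117 114 112 112 111 111 112 114 115 116 117 117 115 115 118 120 119 117 116 114 111 110 110 104 87 60 37 25 25 28 28 28 28 28 28 33 62 112 161 186 182 151 109 82 71 63 58 60 61 62 57 47 31 22 24 27 36 67 106 132 140 141 142 142 141 142 141 142
255 212 298 [[0.5034, -0.1821], [0.6132, -0.1874]]
260 212 298 [[0.5034, -0.1763], [0.6132, -0.1812]]
285 215 302 [[0.5069, -0.1477], [0.6187, -0.1505]]
290 215 258 [[0.5069, -0.1419], [0.5601, -0.143]]
rim [[ 0.4607 -0.0568  0.025 ]]
rim2 [[ 0.6748 -0.0759  0.025 ]]
hinge [[ 0.448  -0.2175  0.025 ]]
pin [[ 0.6017 -0.1707  0.02  ]]
```

View pics/w2c.png

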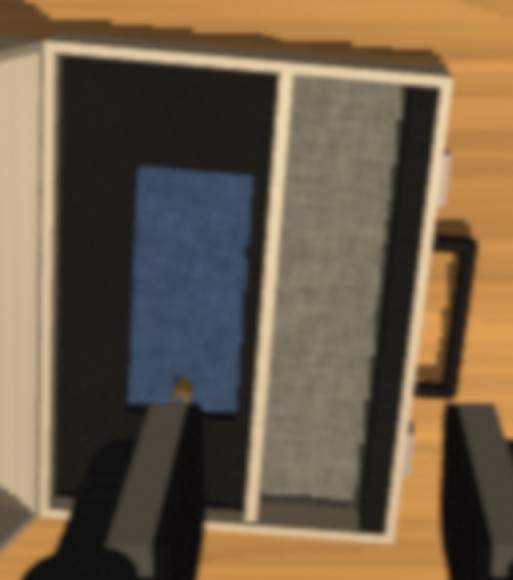

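```bash
python3 - <<'E'
from h import *
plan([.54,-.15,.18],np.radians(84.9))
E
```

```text
shift [-3.18 -1.64  5.79] turn [-0.    0.    0.65] tcp [ 0.4605 -0.1091  0.3247] j [-0.39 -0.36  1.83 -0.    1.67 -1.96] t 3.45
```

Call:
jog_arm(targets=[[[-1.5, -0.8, 2], [0, 0, 0.3], 0], [[-3.2, -1.6, 4], [0, 0, 0.65], 0], [[-3.2, -1.6, 5.8], [0, 0, 0.65], 0], [[-3.2, -1.6, 5.8], [0, 0, 0.65], 0], [[-3.2, -1.6, 5.8], [0, 0, 0.65], 0], [[-3.2, -1.6, 5.8], [0, 0, 0.65], 0], [[-3.2, -1.6, 5.8], [0, 0, 0.65], 0]])

```text
time: 4.32
tool_pos: [0.5414, -0.1496, 0.1823]
tool_rot: [0.002, 0.045, 0.999, -0.001]
contact_force: [-0.3, -0.1, 1.1]
gripper_width: -0.0
grasp_force: 0.0
```

```bash
python3 - <<'E'
from meas import *
s,C,p,hsv=look('w3');H,S,V,px=meas(C,hsv);print(s['tool_pos'],s['joint_vel'].round(3))
np.savez('w3.npz',p=p,pos=s['tool_pos'],rot=s['tool_rot'])
b=(H>100)&(H<125)&(S>80)&(V>50);ct=comp(b,(320,240),200);rect(C,ct,.008)
E
```

```text
[ 0.54135875 -0.14962885  0.18231075] [-0.002  0.008  0.009 -0.001 -0.     0.   ]
c [ 560.5 -167.8] size 114.7 50.1 long axis deg -5.2
```

View pics/w3.png

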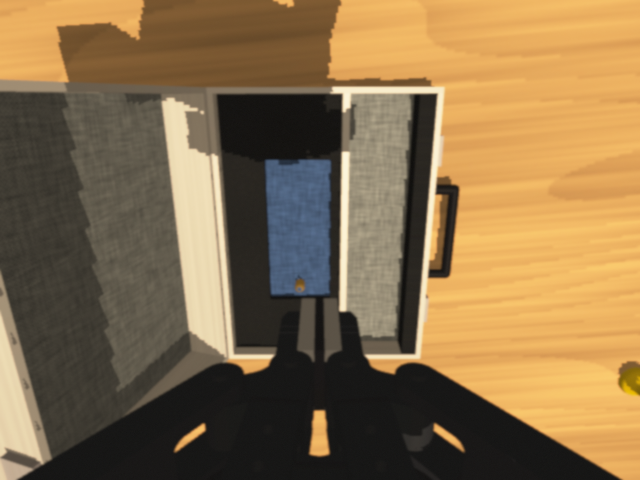

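The close view shows the pin at (300,285) at the far end of the blue recess, the divider near x≈343 and the outer wall near x≈430.

```bash
python3 - <<'E'
from meas import *
f=np.load('w3.npz');s=dict(tool_pos=f['pos'],tool_rot=f['rot']);C=cam('wrist',s);p=f['p'];hsv=cv2.cvtColor(p,cv2.COLOR_RGB2HSV)
H,S,V,px=meas(C,hsv)
m=(H<30)&(S>60)&(V>45);m[:,310:]=0;m[:,288:]&=True;ct=comp(m,(300,285),8,4);print(ct.min(0),ct.max(0))
x0,y0=ct.min(0);x1,y1=ct.max(0);xc=(x0+x1)/2
print('pin top/bot',cast(C,(xc,y0),.008),cast(C,(xc,y1),.020))
for z in(.008,.02):print(cast(C,(xc,(y0+y1)/2),z))
th=np.radians(-5.1);X=np.array([np.cos(th),np.sin(th)]);Y=np.array([-X[1],X[0]])
rc=np.array([.5605,-.1678])
def cf(u,z): w=cast(C,u,z)[0,:2]-rc;return np.round([w@X*1000,w@Y*1000],1)
for y in(180,250,270,290):
    r=p[y].astype(int).sum(1)//3
    e=[i for i in range(215,445) if abs(r[i+1]-r[i-1])>25]
    print(y,e); 
b=(H>100)&(H<125)&(S>80)&(V>50)
for y in(180,220,260,285):
    xs=np.where(b[y,250:340])[0]+250;print('rec',cf((xs[0],y),.008),cf((xs[-1],y),.008))
for u,z in(((443,88),.025),((420,357),.025),((208,90),.025),((228,358),.025)):print('rim',cf(u,z))
E
```

```text
[295 279] [304 290]
pin top/bot [[ 0.6027989  -0.17149419  0.008     ]] [[ 0.60711738 -0.17140365  0.02      ]]
[[ 0.60784066 -0.17202767  0.008     ]]
[[ 0.60222145 -0.1708856   0.02      ]]
180 [218, 219, 220, 221, 222, 223, 224, 265, 266, 328, 329, 330, 339, 340, 341, 342, 347, 348, 349, 350, 403, 404, 405, 407, 408, 409, 428, 429, 430, 431, 435, 436, 437, 438]
250 [216, 217, 219, 220, 224, 225, 226, 227, 228, 229, 268, 269, 329, 330, 338, 339, 340, 341, 346, 347, 348, 399, 400, 401, 402, 403, 404, 422, 423, 424, 425, 429, 430, 435, 436, 437, 442, 443]
270 [218, 219, 221, 222, 225, 226, 227, 228, 229, 230, 231, 269, 270, 329, 330, 338, 339, 340, 341, 345, 346, 347, 348, 398, 399, 400, 401, 402, 420, 421, 422, 423, 424, 426, 427, 428, 429, 430]
290 [220, 222, 223, 224, 227, 228, 229, 230, 231, 232, 270, 271, 328, 329, 330, 337, 338, 339, 340, 341, 345, 346, 347, 396, 397, 398, 399, 400, 401, 418, 419, 420, 421, 422, 425, 426, 427]
rec [-41.3 -24.4] [-41.2  24.3]
rec [ -9.1 -25. ] [-9.  24.5]
rec [ 25.3 -24.8] [25.3 24.7]
rec [ 48.  -24.9] [48. 24.]
rim [-107.7  101.1]
rim [107.3 102.2]
rim [-106.6  -59.2]
rim [108.1 -61. ]
```

```bash
cat >> h.py <<'E'
th=np.radians(-5.15);X=np.array([np.cos(th),np.sin(th)]);Y=np.array([-X[1],X[0]]);rc=np.array([.5604,-.1676])
def W(a,b): return rc+X*a/1000+Y*b/1000   # recess frame mm -> world
def cfr(w): w=np.asarray(w)[...,:2]-rc; return np.round(np.stack([w@X,w@Y],-1)*1000,1)
E
python3 - <<'E'
from h import *
f=np.load('w3.npz');s=dict(tool_pos=f['pos'],tool_rot=f['rot']);C=cam('wrist',s)
for u,z in(((348.5,180),.022),((347,250),.022),((346,290),.022),((429.5,180),.025),((423.5,250),.025),((420,290),.025),((404,180),.004),((400,250),.004)):print(cfr(cast(C,u,z)))
f=np.load('w2.npz');s=dict(tool_pos=f['pos'],tool_rot=f['rot']);C=cam('wrist',s)
for u,z in(((305.5,220),.022),((303.5,240),.022),((357.5,220),.025),((355,240),.025)):print(cfr(cast(C,u,z)))
# blade hover
plan([.4636,.152,.14],np.radians(79.1))
E
```

```text
[[-43.9  38.1]]
[[11.4 38.2]]
[[45.9 38.1]]
[[-44.4  97.1]]
[[10.2 97.1]]
[[44.4 97.1]]
[[-40.4  82.8]]
[[18.1 83.4]]
[[-55.4  39.2]]
[[-31.5  38.9]]
[[-61.5  97. ]]
[[-37.8  97. ]]
shift [ 4.18 11.74  1.64] turn [-0.0125  0.025   0.7125] tcp [ 0.5411 -0.1496  0.1817] j [-0.4  -0.07  1.81 -0.    1.39 -1.88] t 4.38
```

```bash
python3 - <<'E'
from h import *
for fn,us in(('w2.npz',[(344,220),(341.5,240),(339,260)]),('w3.npz',[(404,180),(400.5,250),(398,290)])):
    f=np.load(fn);s=dict(tool_pos=f['pos'],tool_rot=f['rot']);C=cam('wrist',s);print(cfr(C[2]),C[2][2])
    for u in us:print([cfr(cast(C,u,z))[0].tolist() for z in(.004,.01,.015,.02,.025)])
E
```

```text
[-185.4   42.2] 0.46599404662058536
[[-54.2, 83.9], [-55.9, 83.3], [-57.3, 82.9], [-58.7, 82.4], [-60.1, 82.0]]
[[-29.4, 83.7], [-31.4, 83.1], [-33.1, 82.7], [-34.8, 82.2], [-36.5, 81.8]]
[[-3.7, 83.4], [-6.1, 82.9], [-8.0, 82.4], [-10.0, 82.0], [-12.0, 81.6]]
[-102.1   16.5] 0.3233248930485715
[[-40.4, 82.8], [-41.5, 81.6], [-42.5, 80.5], [-43.5, 79.5], [-44.4, 78.4]]
[[18.1, 83.8], [15.9, 82.5], [14.0, 81.5], [12.1, 80.4], [10.2, 79.3]]
[[54.7, 84.0], [51.8, 82.7], [49.3, 81.6], [46.9, 80.6], [44.4, 79.5]]
```

```bash
python3 - <<'E'
from h import *
f=np.load('w2.npz');s=dict(tool_pos=f['pos'],tool_rot=f['rot']);K,r,o=cam('wrist',s);d=f['d']
for y in(215,240,265):
    for x in range(284,366,2):
        D=d[y,x];w=o+r@(np.linalg.inv(K)@[x,y,1]*D);print(x,cfr(w)[1],round(w[2]*1000,1),end=' | ')
    print()
E
```

```text
284 13.9 7.4 | 286 16.3 7.9 | 288 18.5 6.7 | 290 20.8 7.5 | 292 23.1 7.5 | 294 25.6 13.2 | 296 27.9 12.4 | 298 30.1 10.9 | 300 32.6 19.9 | 302 34.8 19.8 | 304 37.1 19.0 | 306 39.2 3.9 | 308 41.5 3.3 | 310 43.8 2.6 | 312 46.2 4.1 | 314 48.5 3.0 | 316 50.8 3.8 | 318 53.1 3.6 | 320 55.4 3.8 | 322 57.8 3.3 | 324 60.0 4.6 | 326 62.4 2.9 | 328 64.7 3.6 | 330 67.0 4.6 | 332 69.4 3.0 | 334 71.7 2.8 | 336 74.0 3.3 | 338 76.3 3.2 | 340 78.7 2.7 | 342 80.9 3.7 | 344 83.4 1.8 | 346 85.4 5.3 | 348 86.0 22.3 | 350 88.2 22.8 | 352 90.5 22.3 | 354 92.7 22.5 | 356 94.8 23.7 | 358 97.2 22.0 | 360 99.2 23.8 | 362 101.3 24.5 | 364 104.0 21.1 | 
284 15.9 7.9 | 286 18.2 6.8 | 288 20.6 6.9 | 290 22.9 6.5 | 292 25.5 13.1 | 294 27.8 12.9 | 296 30.1 12.4 | 298 32.6 19.3 | 300 34.9 21.7 | 302 37.2 21.2 | 304 39.3 2.7 | 306 41.7 2.3 | 308 44.1 3.8 | 310 46.4 2.2 | 312 48.8 2.3 | 314 51.2 3.4 | 316 53.5 3.2 | 318 55.9 4.4 | 320 58.3 3.5 | 322 60.6 4.0 | 324 63.0 2.5 | 326 65.4 2.6 | 328 67.8 1.5 | 330 70.1 2.9 | 332 72.5 3.6 | 334 75.0 1.6 | 336 77.2 3.5 | 338 79.5 4.1 | 340 81.9 4.0 | 342 84.3 3.0 | 344 85.6 14.1 | 346 87.1 22.5 | 348 89.3 23.6 | 350 91.7 22.4 | 352 93.8 23.5 | 354 96.0 23.7 | 356 98.3 23.4 | 358 100.5 24.2 | 360 103.9 15.7 | 362 106.2 16.0 | 364 108.4 16.5 | 
284 17.9 6.1 | 286 20.4 7.8 | 288 22.7 7.7 | 290 25.3 12.6 | 292 27.7 13.3 | 294 30.1 12.9 | 296 32.6 20.7 | 298 34.9 18.7 | 300 37.2 18.7 | 302 39.5 4.0 | 304 41.9 1.8 | 306 44.3 1.2 | 308 46.7 4.3 | 310 42.2 466.0 | 312 51.5 5.5 | 314 54.0 3.1 | 316 56.4 3.7 | 318 58.8 2.9 | 320 61.2 2.8 | 322 63.6 3.8 | 324 66.1 2.3 | 326 68.4 4.0 | 328 70.9 3.9 | 330 73.3 3.9 | 332 75.8 2.0 | 334 78.2 2.8 | 336 80.5 3.8 | 338 82.9 4.3 | 340 85.4 3.6 | 342 85.8 23.2 | 344 88.2 23.1 | 346 90.5 22.6 | 348 92.7 23.9 | 350 95.3 21.9 | 352 97.5 22.7 | 354 99.6 24.0 | 356 105.4 -1.6 | 358 107.6 -0.2 | 360 110.2 -1.1 | 362 112.6 -1.1 | 364 114.9 -0.2 |
```

Call:
jog_arm(targets=[[[1, 2.5, 0], [0, 0, 0.3], 40], [[2.2, 6, 0.5], [0, 0, 0.7], 40], [[4.2, 11.7, 1.6], [0, 0, 0.7], 40], [[4.2, 11.7, 1.6], [0, 0, 0.7], 40], [[4.2, 11.7, 1.6], [0, 0, 0.7], 40], [[4.2, 11.7, 1.6], [0, 0, 0.7], 40], [[4.2, 11.7, 1.6], [0, 0, 0.7], 40], [[4.2, 11.7, 1.6], [0, 0, 0.7], 40]])

```text
time: 5.38
tool_pos: [0.463, 0.1504, 0.1404]
tool_rot: [0.001, 0.095, 0.996, 0.0]
contact_force: [0.7, 0.4, -0.3]
gripper_width: 0.398
grasp_force: 0.0
```

```bash
python3 - <<'E'
from meas import *
s,C,p,hsv=look('w4');H,S,V,px=meas(C,hsv)
u=px((.463,.152,.017));print(u)
ct=comp((H<14)&(S>200)&(V>100),u);c,an=rect(C,ct,.017)
c2,an2=rect(C,comp((S<110)&(V>75)&(V<185),px((.464,.152,.005)),90),.005)
plan([c[0]/1000,c[1]/1000,.006],np.radians(79.1))
E
```

```text
[320.72386275 224.98282839]
c [462.7 151.2] size 56.8 8.8 long axis deg -11.1
c [465.2 150.8] size 105.0 44.3 long axis deg -10.9
shift [0.02 0.03 5.37] turn [0.     0.0125 0.    ] tcp [0.463  0.1503 0.1403] j [ 0.16 -0.21  2.02 -0.    1.33 -1.22] t 5.42
```

Call:
jog_arm(targets=[[[0, 0, 2.5], [0, 0, 0], 40], [[0, 0.03, 4.5], [0, 0, 0], 40], [[0, 0.03, 5.4], [0, 0, 0], 40], [[0, 0.03, 5.4], [0, 0, 0], 40], [[0, 0.03, 5.4], [0, 0, 0], 0], [[0, 0.03, 5.4], [0, 0, 0], 0], [[0, 0.03, 5.4], [0, 0, 0], 0], [[0, 0.03, 5.4], [0, 0, 0], 0]])

```text
time: 6.42
tool_pos: [0.4635, 0.1515, 0.0056]
tool_rot: [0.001, 0.094, 0.996, -0.0]
contact_force: [1.2, -3.3, 5.5]
gripper_width: 0.096
grasp_force: 62.1
```

Call:
jog_arm(targets=[[[0, 0, 0], [0, 0, 0], 0], [[0, 0, 0], [0, 0, 0], 0], [[0, 0, -1], [0, 0, 0], 0], [[0, 0, -2.5], [0, 0, 0], 0], [[0, 0, -4.5], [0, 0, 0], 0], [[0, 0, -4.5], [0, 0, 0], 0], [[0, 0, -4.5], [0, 0, 0], 0]])

```text
time: 7.3
tool_pos: [0.4614, 0.1521, 0.116]
tool_rot: [-0.001, 0.094, 0.996, -0.0]
contact_force: [0.3, 0.5, -0.8]
gripper_width: 0.098
grasp_force: 61.2
```

```bash
python3 - <<'E'
from h import *
s,C,p,hsv=look('w5');print(s['gripper_width'],s['grasp_force'],s['contact_force'])
K,r,o=C
q=K@(r.T@(np.array(W(0,0).tolist()+[.1])-o))
p2=np.r_[W(0,0),.09];plan(p2,np.radians(90-5.15),s)
E
```

```text
0.0977197315748512 61.15363986886223 [ 0.26987631  0.53920709 -0.81061166]
shift [ -6.28 -11.82   1.03] turn [-0.     -0.0125 -0.7   ] tcp [0.4614 0.1521 0.116 ] j [ 0.16 -0.19  2.04  0.    1.29 -1.22] t 7.3
```

View pics/w5.png

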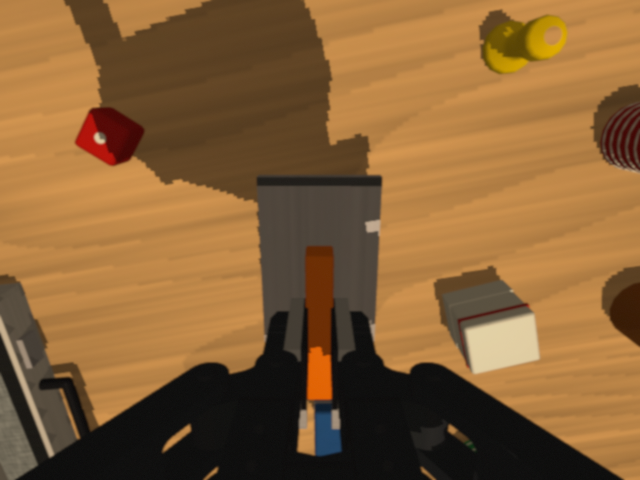

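The blade is held level; its near end's top edge is at row ≈186 and bottom edge at ≈177, with the rib centred at column ≈319.5. I'll work out the in-hand offset.

```bash
python3 - <<'E'
from h import *
c=camera_params('wrist');f=240/np.tan(np.radians(c['fovy']/2));M=c['hand_eye']
p=cv2.imread('pics/w5.png');g=p[165:195,280:360].mean((1,2)).round().astype(int);print(list(g))
for v,z in((177,.0056),(186,.0006)):
    for u in(265,319,375):
        d=M[:3,:3]@[(u-c['cx'])/f,(v-c['cy'])/f,1];o=M[:3,3];print(v,u,((o+d*(z-o[2])/d[2])*1000).round(1))
E
```

```text
[np.int64(65), np.int64(65), np.int64(65), np.int64(65), np.int64(65), np.int64(64), np.int64(64), np.int64(64), np.int64(63), np.int64(62), np.int64(59), np.int64(53), np.int64(42), np.int64(33), np.int64(30), np.int64(30), np.int64(30), np.int64(30), np.int64(30), np.int64(32), np.int64(44), np.int64(60), np.int64(68), np.int64(69), np.int64(70), np.int64(69), np.int64(70), np.int64(70), np.int64(69), np.int64(69)]
177 265 [ 54.3 -19.1   5.6]
177 319 [54.3  0.3  5.6]
177 375 [54.3 20.4  5.6]
186 265 [ 52.  -18.6   0.6]
186 319 [52.   0.3  0.6]
186 375 [52.  19.8  0.6]
```

Call:
jog_arm(targets=[[[-1.2, -2, -0.5], [0, 0, -0.3], 0], [[-3.2, -6, -0.5], [0, 0, -0.7], 0], [[-6.2, -11.8, 0.5], [0, 0, -0.7], 0], [[-6.2, -11.8, 1], [0, 0, -0.7], 0], [[-6.2, -11.8, 1], [0, 0, -0.7], 0], [[-6.2, -11.8, 1], [0, 0, -0.7], 0], [[-6.2, -11.8, 1], [0, 0, -0.7], 0], [[-6.2, -11.8, 1], [0, 0, -0.7], 0]])

```text
time: 8.35
tool_pos: [0.5583, -0.1655, 0.0904]
tool_rot: [-0.002, 0.045, 0.999, 0.001]
contact_force: [0.2, 0.9, -0.5]
gripper_width: 0.095
grasp_force: 61.2
```

```bash
python3 - <<'E'
from h import *
s=state();print(s['contact_force'],s['grasp_force'])
plan(np.r_[W(-1.8,-.25),.03],np.radians(90-5.15),s)
E
```

```text
[ 0.1555593   0.86989769 -0.51748083] 61.158562819364306
shift [-0.03 -0.09  2.42] turn [ 0.0125 -0.025  -0.    ] tcp [ 0.5583 -0.1655  0.0904] j [-0.42  0.08  1.83  0.    1.24 -1.9 ] t 8.35
```

Call:
jog_arm(targets=[[[0, -0.09, 1], [0, 0, 0], 0], [[0, -0.09, 2], [0, 0, 0], 0], [[0, -0.09, 2.3], [0, 0, 0], 0], [[0, -0.09, 2.3], [0, 0, 0], 0], [[0, -0.09, 2.3], [0, 0, 0], 0]])

```text
time: 8.98
tool_pos: [0.5602, -0.1688, 0.036]
tool_rot: [0.001, 0.045, 0.999, -0.0]
contact_force: [0.1, -0.2, -1.2]
gripper_width: 0.093
grasp_force: 61.2
```

```bash
python3 - <<'E'
from h import *
s,C,p,hsv=look('w6');print(s['contact_force'])
plan(np.r_[W(-1.8,-.25),.0136],np.radians(90-5.15),s)
E
```

```text
[ 0.05828828 -0.24226143 -1.20408249]
shift [0.07 0.04 0.9 ] turn [-0.      0.0125  0.    ] tcp [ 0.5602 -0.1688  0.036 ] j [-0.42  0.16  1.85  0.    1.13 -1.9 ] t 8.97
```

View pics/w6.png

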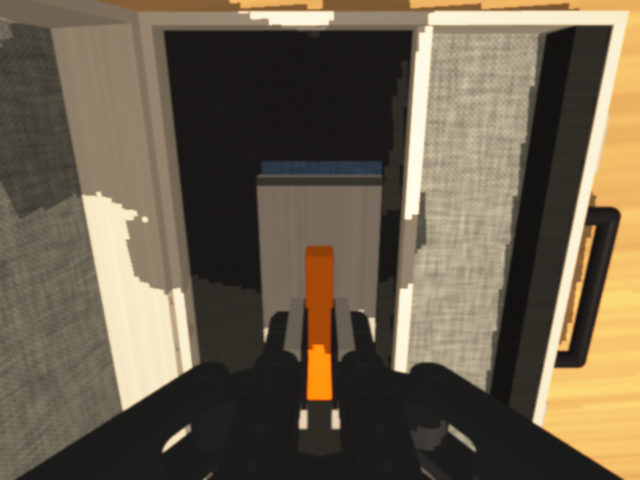

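The blade sits over the recess: blade columns 258–382, recess columns 260–383, near-end gap ≈3 mm. I'll correct by under 1 mm and lower slowly.

Call:
jog_arm(targets=[[[0.04, 0.03, 0.2], [0, 0, 0], 0], [[0.04, 0.03, 0.4], [0, 0, 0], 0], [[0.04, 0.03, 0.6], [0, 0, 0], 0], [[0.04, 0.03, 0.75], [0, 0, 0], 0], [[0.04, 0.03, 0.85], [0, 0, 0], 0], [[0.04, 0.03, 0.9], [0, 0, 0], 0], [[0.04, 0.03, 0.9], [0, 0, 0], 0]])

```text
time: 9.9
tool_pos: [0.5582, -0.168, 0.0136]
tool_rot: [-0.001, 0.045, 0.999, 0.0]
contact_force: [-5.8, 2.1, 8.6]
gripper_width: 0.092
grasp_force: 62.7
```

Call:
jog_arm(targets=[[[0, 0, 0], [0, 0, 0], 30], [[0, 0, 0], [0, 0, 0], 30], [[0, 0, 0], [0, 0, 0], 30], [[0, 0, -1], [0, 0, 0], 30], [[0, 0, -3], [0, 0, 0], 30], [[0, 0, -5], [0, 0, 0], 30], [[0, 0, -5], [0, 0, 0], 30], [[0, 0, -5], [0, 0, 0], 30]])

```text
time: 10.9
tool_pos: [0.5578, -0.1676, 0.1361]
tool_rot: [-0.001, 0.045, 0.999, 0.0]
contact_force: [-0.7, 0.3, -0.8]
gripper_width: 0.302
grasp_force: 0.0
```

```bash
python3 - <<'E'
from meas import *
s,C,p,hsv=look('w7');H,S,V,px=meas(C,hsv)
print(px((*W(0,0),.025)))
ct=comp((H<16)&(S>190)&(V>80),px((*W(0,0),.025)),90);c,an=rect(C,ct,.025);print(cfr(np.array(c)/1000))
K,r,o=C;d=grab_frame('wrist')[1]
for a,b in((-45,0),(-45,15),(-45,-15),(-20,15),(-20,-15)):
    u=px((*W(a,b),.013)).round().astype(int);D=d[u[1]-1:u[1]+2,u[0]-1:u[0]+2].mean();w=o+r@(np.linalg.inv(K)@[*u,1]*D);print(a,b,(w[2]*1000).round(1))
plan([.5895,.1465,.13],np.radians(80),s)
plan([.539,.2496,.13],np.radians(94.7),s)
cv2.imwrite('pics/w7c.png',p[100:400,180:480,::-1])
E
```

```text
[318.85135797 235.18669312]
c [ 552.8 -168.5] size 52.4 8.4 long axis deg -8.2
[-7.4 -1.6]
-45 0 12.6
-45 15 12.9
-45 -15 42.4
-20 15 12.7
-20 -15 12.4
shift [-0.13 12.63  0.25] turn [ 0.     -0.0125  0.6   ] tcp [ 0.5578 -0.1676  0.1361] j [-0.42  0.03  1.8   0.    1.31 -1.9 ] t 10.9
shift [ 2.25 16.55  0.26] turn [ 0.     -0.0125 -1.2375] tcp [ 0.5578 -0.1676  0.1361] j [-0.42  0.03  1.8   0.    1.31 -1.9 ] t 10.9
```

View pics/w7c.png

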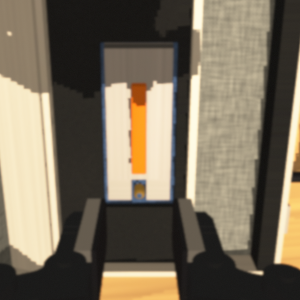

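The crop shows the blade seated with the notch around the pin at (138,188). Now the items: domino tin first.

Call:
jog_arm(targets=[[[0, 2, 0], [0, 0, 0.3], 70], [[0, 5, 0], [0, 0, 0.6], 70], [[-0.1, 12.6, 0.3], [0, 0, 0.6], 70], [[-0.1, 12.6, 0.3], [0, 0, 0.6], 70], [[-0.1, 12.6, 0.3], [0, 0, 0.6], 70], [[-0.1, 12.6, 0.3], [0, 0, 0.6], 70], [[-0.1, 12.6, 0.3], [0, 0, 0.6], 70], [[-0.1, 12.6, 0.3], [0, 0, 0.6], 70]])

```text
time: 12.0
tool_pos: [0.5889, 0.144, 0.1288]
tool_rot: [-0.001, 0.088, 0.996, -0.0]
contact_force: [-0.8, -0.3, 0.0]
gripper_width: 0.697
grasp_force: 0.0
```

```bash
cat >> meas.py <<'E'
def blue(C,hsv,c):
    H,S,V,px=meas(C,hsv)
    for t in(50,60,75):
        ct=comp((H>95)&(H<125)&(S>120)&(V>t),px((*c,.044)),60)
        if ct is not None: r=rect(C,ct,.044)
    return r
def pale(C,hsv,c,z,rad=60):
    H,S,V,px=meas(C,hsv);return rect(C,comp((S<90)&(V>140),px((*c,z)),rad),z)
E
python3 - <<'E'
from meas import *
s,C,p,hsv=look('w8');c,an=blue(C,hsv,(.589,.147))
plan([c[0]/1000,c[1]/1000,.021],np.radians(79.6),s)
E
```

```text
c [589.4 145. ] size 37.7 35.9 long axis deg 79.9
c [589.7 145. ] size 37.7 35.3 long axis deg 79.9
c [590.  144.9] size 37.7 34.8 long axis deg 79.9
shift [-0.04  0.05  4.31] turn [-0.0125 -0.0125  0.0375] tcp [0.5889 0.144  0.1288] j [ 0.12  0.09  1.75 -0.    1.3  -1.28] t 12.0
```

Call:
jog_arm(targets=[[[0, 0, 1.5], [0, 0, 0], 70], [[-0.02, 0.05, 3], [0, 0, 0], 70], [[-0.02, 0.05, 4.3], [0, 0, 0], 70], [[-0.02, 0.05, 4.3], [0, 0, 0], 70], [[-0.02, 0.05, 4.3], [0, 0, 0], 0], [[-0.02, 0.05, 4.3], [0, 0, 0], 0], [[-0.02, 0.05, 4.3], [0, 0, 0], 0], [[-0.02, 0.05, 4.3], [0, 0, 0], 0]])

```text
time: 13.05
tool_pos: [0.5916, 0.1466, 0.0243]
tool_rot: [0.002, 0.087, 0.996, 0.0]
contact_force: [0.4, -1.9, 6.1]
gripper_width: 0.456
grasp_force: 63.1
```

Call:
jog_arm(targets=[[[0, 0, -1], [0, 0, 0], 0], [[0, 0, -2.5], [0, 0, 0], 0], [[0, 0, -4], [0, 0, 0], 0], [[0, 0, -4], [0, 0, 0], 0], [[0, 0, -4], [0, 0, 0], 0]])

```text
time: 13.68
tool_pos: [0.589, 0.1466, 0.1207]
tool_rot: [-0.001, 0.087, 0.996, -0.0]
contact_force: [-0.5, 0.8, -2.3]
gripper_width: 0.452
grasp_force: 62.2
```

```bash
python3 - <<'E'
from meas import *
s,C,p,hsv=look('w9');print(s['gripper_width'])
plan(np.r_[W(40.7,62.1),.1],np.radians(90-5.15),s)
E
```

```text
0.4520823922848452
shift [-2.47 -9.97  0.83] turn [-0.     -0.0125 -0.6   ] tcp [0.589  0.1466 0.1207] j [ 0.12  0.1   1.75  0.    1.29 -1.28] t 13.68
```

View pics/w9.png

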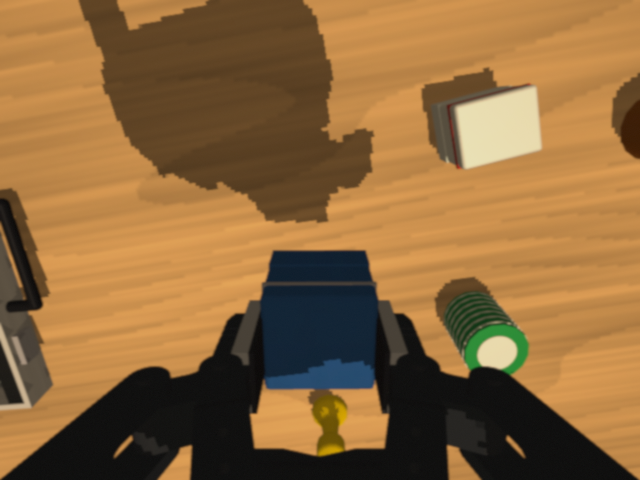

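The tin is held, with its top face spanning columns 262–378 and rows 284–388. I'll move above the slot and use depth to get its in-hand offset.

Call:
jog_arm(targets=[[[-0.5, -2, 0], [0, 0, -0.3], 0], [[-1.2, -5, 0], [0, 0, -0.6], 0], [[-2.5, -10, 0.5], [0, 0, -0.6], 0], [[-2.5, -10, 0.8], [0, 0, -0.6], 0], [[-2.5, -10, 0.8], [0, 0, -0.6], 0], [[-2.5, -10, 0.8], [0, 0, -0.6], 0], [[-2.5, -10, 0.8], [0, 0, -0.6], 0], [[-2.5, -10, 0.8], [0, 0, -0.6], 0]])

```text
time: 14.72
tool_pos: [0.6083, -0.1088, 0.1021]
tool_rot: [-0.0, 0.044, 0.999, 0.0]
contact_force: [0.5, -0.5, -1.1]
gripper_width: 0.453
grasp_force: 62.1
```

```bash
cat >> meas.py <<'E'
def hand(s,d,box=(255,240,385,420),lo=-.05,hi=.0):
    """points in tool frame of what is held, in pixel box; top face = highest layer"""
    c=camera_params('wrist');f=240/np.tan(np.radians(c['fovy']/2));M=c['hand_eye']
    u,v=np.meshgrid(np.arange(box[0],box[2]),np.arange(box[1],box[3]));D=d[v,u]
    P=np.stack([(u-c['cx'])/f*D,(v-c['cy'])/f*D,D],-1)[D>.05]@M[:3,:3].T+M[:3,3]
    return P*1000
E
python3 - <<'E'
from meas import *
s=state();p,d=grab_frame('wrist');P=hand(s,d);P=P[(abs(P[:,1])<15)&(P[:,2]<20)&(P[:,2]>-45)]
for x in range(-30,40,4):
    q=P[(P[:,0]>=x)&(P[:,0]<x+4)]
    if len(q):print(x,len(q),np.percentile(q[:,2],[5,50,95]).round(1))
plan(np.r_[W(40.7,62.1),.05],np.radians(90-5.15),s)
E
```

```text
-22 32 [-17.8 -17.6 -16.9]
-18 717 [-19.2 -18.4 -17.5]
-14 790 [-19.4 -18.4 -17.6]
-10 819 [-19.2 -18.4 -17.6]
-6 830 [-19.2 -18.5 -17.6]
-2 859 [-19.4 -18.5 -17.6]
2 887 [-19.4 -18.5 -17.6]
6 916 [-19.4 -18.5 -17.6]
10 945 [-19.3 -18.5 -17.6]
14 1011 [-19.4 -18.5 -17.4]
18 3584 [-17.8  -3.6  17. ]
shift [ 0.07 -0.03  2.09] turn [ 0.     -0.      0.0125] tcp [ 0.6083 -0.1088  0.1021] j [-0.3   0.15  1.74  0.    1.26 -1.78] t 14.72
```

Call:
jog_arm(targets=[[[0.03, -0.03, 0.8], [0, 0, 0], 0], [[0.03, -0.03, 1.5], [0, 0, 0], 0], [[0.03, -0.03, 2], [0, 0, 0], 0], [[0.03, -0.03, 2.4], [0, 0, 0], 0], [[0.03, -0.03, 2.65], [0, 0, 0], 0], [[0.03, -0.03, 2.85], [0, 0, 0], 0], [[0.03, -0.03, 2.9], [0, 0, 0], 0], [[0.03, -0.03, 2.9], [0, 0, 0], 0]])

```text
time: 15.78
tool_pos: [0.6076, -0.1112, 0.03]
tool_rot: [0.0, 0.045, 0.999, -0.0]
contact_force: [1.6, -0.1, -1.8]
gripper_width: 0.453
grasp_force: 62.1
```

Call:
jog_arm(targets=[[[0, 0, 0.05], [0, 0, 0], 0], [[0, 0, 0.05], [0, 0, 0], 65], [[0, 0, 0.05], [0, 0, 0], 65], [[0, 0, 0.05], [0, 0, 0], 65], [[0, 0, -1], [0, 0, 0], 65], [[0, 0, -2.5], [0, 0, 0], 65], [[0, 0, -4], [0, 0, 0], 65], [[0, 0, -4], [0, 0, 0], 65]])

```text
time: 16.77
tool_pos: [0.6101, -0.1119, 0.1344]
tool_rot: [0.004, 0.045, 0.999, -0.001]
contact_force: [-0.3, 0.1, -0.6]
gripper_width: 0.652
grasp_force: 0.0
```

```bash
cat >> meas.py <<'E'
def tops(s,d,C,z0=.040,z1=.060):
    """depth points over the bay: occupied x extents in case frame"""
    K,r,o=C;v,u=np.mgrid[0:480,0:640];D=d
    P=np.stack([(u-K[0,2])/K[0,0]*D,(v-K[1,2])/K[1,1]*D,D],-1)[D>.05]@r.T+o
    q=cfr(P);m=(abs(q[:,1]-62)<30)&(abs(q[:,0])<110)&(P[:,2]>z0)&(P[:,2]<z1)
    q=q[m];z=P[m,2]*1000
    if len(q)<50: print('none');return
    h=np.histogram(q[:,0],np.arange(-110,111,1))[0]>8
    e=np.flatnonzero(np.diff(np.r_[0,h.astype(int),0]));
    for a,b in zip(e[::2],e[1::2]):
        k=(q[:,0]>=a-110)&(q[:,0]<b-110);print('X',a-110,b-110,'Y',np.percentile(q[k,1],[2,98]).round(1),'z',np.percentile(z[k],[5,50,95]).round(1))
E
python3 - <<'E'
from meas import *
s=state();p,d=grab_frame('wrist');C=cam('wrist',s);tops(s,d,C)
plan([.539,.2496,.13],np.radians(94.7),s)
E
```

```text
X 22 61 Y [41.4 79.3] z [45.  46.7 47.7]
shift [ 4.14 14.15  0.12] turn [-0.0125  0.0625 -1.2375] tcp [ 0.6101 -0.1119  0.1344] j [-0.3   0.11  1.72 -0.    1.3  -1.78] t 16.77
```

Domino tin is in (X 22..61, upright). Next the card tin.

Call:
jog_arm(targets=[[[0.6, 2, 0], [0, 0, -0.3], 70], [[1.6, 5, 0], [0, 0, -0.9], 70], [[4.1, 14.1, 0.1], [0, 0, -1.25], 70], [[4.1, 14.1, 0.1], [0, 0, -1.25], 70], [[4.1, 14.1, 0.1], [0, 0, -1.25], 70], [[4.1, 14.1, 0.1], [0, 0, -1.25], 70], [[4.1, 14.1, 0.1], [0, 0, -1.25], 70], [[4.1, 14.1, 0.1], [0, 0, -1.25], 70]])

```text
time: 17.82
tool_pos: [0.5362, 0.2489, 0.1255]
tool_rot: [-0.001, -0.043, 0.999, -0.001]
contact_force: [0.7, -0.7, 0.2]
gripper_width: 0.702
grasp_force: 0.0
```

```bash
python3 - <<'E'
from meas import *
s,C,p,hsv=look('w10');c,an=pale(C,hsv,(.539,.2496),.046)
plan([c[0]/1000,c[1]/1000,.021],np.radians(94.7),s)
E
```

```text
c [538.5 249.2] size 40.7 32.4 long axis deg -85.1
shift [-0.1   0.01  4.18] turn [-0.0125 -0.0125  0.025 ] tcp [0.5362 0.2489 0.1255] j [ 0.31  0.06  1.78 -0.    1.3  -1.35] t 17.82
```

Call:
jog_arm(targets=[[[-0.1, 0, 1.5], [0, 0, 0], 70], [[-0.1, 0, 3], [0, 0, 0], 70], [[-0.1, 0, 4.2], [0, 0, 0], 70], [[-0.1, 0, 4.2], [0, 0, 0], 70], [[-0.1, 0, 4.2], [0, 0, 0], 0], [[-0.1, 0, 4.2], [0, 0, 0], 0], [[-0.1, 0, 4.2], [0, 0, 0], 0], [[-0.1, 0, 4.2], [0, 0, 0], 0]])

```text
time: 18.88
tool_pos: [0.5407, 0.2495, 0.0237]
tool_rot: [0.001, -0.042, 0.999, 0.0]
contact_force: [-0.8, -1.5, 5.1]
gripper_width: 0.479
grasp_force: 63.2
```

Call:
jog_arm(targets=[[[0, 0, 0], [0, 0, 0], 0], [[0, 0, -1], [0, 0, 0], 0], [[0, 0, -2.5], [0, 0, 0], 0], [[0, 0, -4], [0, 0, 0], 0], [[0, 0, -4], [0, 0, 0], 0], [[0, 0, -4], [0, 0, 0], 0]])

```text
time: 19.62
tool_pos: [0.5385, 0.2492, 0.1205]
tool_rot: [-0.001, -0.042, 0.999, -0.0]
contact_force: [-0.3, -0.3, -2.2]
gripper_width: 0.476
grasp_force: 62.6
```

```bash
cat >> meas.py <<'E'
def held(ymax=15):
    s=state();p,d=grab_frame('wrist');P=hand(s,d);P=P[(abs(P[:,1])<ymax)&(P[:,2]<20)&(P[:,2]>-45)]
    zt=np.median(P[(abs(P[:,0])<8)][:,2]);q=P[abs(P[:,2]-zt)<2]
    print('grip',round(s['gripper_width'],3),'top z',zt.round(1),'x',np.percentile(q[:,0],[.5,99.5]).round(1),'slope',np.polyfit(q[:,0],q[:,2],1)[0].round(3),np.polyfit(q[:,1],q[:,2],1)[0].round(3));return s
E
python3 - <<'E'
from meas import *
s=held();plan(np.r_[W(1.5,62.1),.1],np.radians(90-5.15),s)
E
```

```text
grip 0.476 top z -21.1 x [-14.9  18.5] slope 0.006 -0.0
shift [  0.04 -14.25   0.82] turn [-0.     -0.0125  1.25  ] tcp [0.5385 0.2492 0.1205] j [ 0.31  0.07  1.78  0.    1.29 -1.35] t 19.62
```

Call:
jog_arm(targets=[[[0, -2, 0], [0, 0, 0.3], 0], [[0, -5, 0], [0, 0, 0.9], 0], [[-0.03, -14.2, 0.3], [0, 0, 1.25], 0], [[-0.03, -14.2, 0.3], [0, 0, 1.25], 0], [[-0.03, -14.2, 0.8], [0, 0, 1.25], 0], [[-0.03, -14.2, 0.8], [0, 0, 1.25], 0], [[-0.03, -14.2, 0.8], [0, 0, 1.25], 0], [[-0.03, -14.2, 0.8], [0, 0, 1.25], 0]])

```text
time: 20.68
tool_pos: [0.5691, -0.1036, 0.1003]
tool_rot: [-0.002, 0.045, 0.999, 0.001]
contact_force: [-0.1, -0.7, -1.8]
gripper_width: 0.477
grasp_force: 62.5
```

Call:
jog_arm(targets=[[[0, 0, 0], [0, 0, 0], 0]])

```text
time: 20.8
tool_pos: [0.5698, -0.1028, 0.1014]
tool_rot: [-0.001, 0.044, 0.999, 0.0]
contact_force: [0.1, 0.3, -1.6]
gripper_width: 0.479
grasp_force: 62.5
```

```bash
python3 - <<'E'
from meas import *
s=held();plan(np.r_[W(3.2,62.3),.0289],np.radians(90-5.15),s)
E
```

```text
grip 0.479 top z -21.1 x [-14.9  18.5] slope 0.006 -0.001
shift [ 0.01 -0.12  2.9 ] turn [ 0.     -0.0125  0.0125] tcp [ 0.5698 -0.1028  0.1014] j [-0.31  0.06  1.83  0.    1.25 -1.79] t 20.8
```

Call:
jog_arm(targets=[[[0, -0.08, 0.8], [0, 0, 0], 0], [[0, -0.08, 1.2], [0, 0, 0], 0], [[0, -0.08, 1.2], [0, 0, 0], 0], [[0, -0.08, 1.2], [0, 0, 0], 0]])

```text
time: 21.35
tool_pos: [0.5701, -0.1062, 0.0721]
tool_rot: [0.0, 0.045, 0.999, -0.0]
contact_force: [0.5, 0.3, -0.7]
gripper_width: 0.483
grasp_force: 62.6
```

```bash
python3 - <<'E'
from meas import *
s=state();plan(np.r_[W(3.2,62.3),.0289],np.radians(90-5.15),s)
E
```

```text
shift [0.04 0.01 1.73] turn [-0.  0. -0.] tcp [ 0.5701 -0.1062  0.0721] j [-0.31  0.1   1.84  0.    1.2  -1.79] t 21.35
```

Call:
jog_arm(targets=[[[0.03, 0, 0.6], [0, 0, 0], 0], [[0.03, 0, 1.1], [0, 0, 0], 0], [[0.03, 0, 1.5], [0, 0, 0], 0], [[0.03, 0, 1.7], [0, 0, 0], 0], [[0.03, 0, 1.75], [0, 0, 0], 0], [[0.03, 0, 1.75], [0, 0, 0], 0]])

```text
time: 22.1
tool_pos: [0.5696, -0.1063, 0.0287]
tool_rot: [0.0, 0.045, 0.999, -0.0]
contact_force: [0.4, -0.5, -2.1]
gripper_width: 0.478
grasp_force: 62.8
```

Call:
jog_arm(targets=[[[0, 0, 0], [0, 0, 0], 65], [[0, 0, 0], [0, 0, 0], 65], [[0, 0, 0], [0, 0, 0], 65], [[0, 0, -1], [0, 0, 0], 65], [[0, 0, -2.5], [0, 0, 0], 65], [[0, 0, -4], [0, 0, 0], 65], [[0, 0, -4], [0, 0, 0], 65], [[0, 0, -4], [0, 0, 0], 65]])

```text
time: 23.1
tool_pos: [0.5689, -0.1061, 0.1279]
tool_rot: [-0.0, 0.045, 0.999, 0.0]
contact_force: [0.4, 0.3, -0.7]
gripper_width: 0.649
grasp_force: 0.0
```

```bash
python3 - <<'E'
from meas import *
s=state();p,d=grab_frame('wrist');C=cam('wrist',s);tops(s,d,C)
plan([.673,.243,.13],np.radians(90),s)
E
```

```text
X -16 19 Y [42.  81.9] z [45.2 48.6 49.7]
X 22 61 Y [41.4 79.3] z [44.3 46.7 47.7]
shift [-2.89 14.28 -0.08] turn [ 0.   -0.   -0.65] tcp [ 0.5689 -0.1061  0.1279] j [-0.31  0.03  1.81 -0.    1.3  -1.79] t 23.1
```

Both tins stand clear of each other. Next, the green chips.

```bash
python3 - <<'E'
from h import *
plan([.673,.243,.125],np.radians(84.85))
E
```

```text
shift [-2.91 14.28  0.08] turn [ 0.     -0.0125 -0.    ] tcp [ 0.5684 -0.1059  0.127 ] j [-0.31  0.03  1.82 -0.    1.3  -1.79] t 23.15
```

Call:
jog_arm(targets=[[[-0.4, 2, 0], [0, 0, 0], 70], [[-1.2, 5, 0], [0, 0, 0], 70], [[-2.9, 14.3, 0.1], [0, 0, 0], 70], [[-2.9, 14.3, 0.1], [0, 0, 0], 70], [[-2.9, 14.3, 0.1], [0, 0, 0], 70], [[-2.9, 14.3, 0.1], [0, 0, 0], 70], [[-2.9, 14.3, 0.1], [0, 0, 0], 70], [[-2.9, 14.3, 0.1], [0, 0, 0], 70]])

```text
time: 24.15
tool_pos: [0.6727, 0.243, 0.1237]
tool_rot: [-0.002, 0.045, 0.999, -0.001]
contact_force: [-0.2, -0.1, 0.0]
gripper_width: 0.7
grasp_force: 0.0
```

Call:
jog_arm(targets=[[[0, 0, 0], [0, 0, 0], 70], [[0, 0, 0], [0, 0, 0], 70]])

```text
time: 24.4
tool_pos: [0.6737, 0.2419, 0.1258]
tool_rot: [-0.0, 0.046, 0.999, -0.0]
contact_force: [0.1, -0.4, 0.1]
gripper_width: 0.704
grasp_force: 0.0
```

```bash
python3 - <<'E'
from meas import *
s,C,p,hsv=look('w11');c,an=pale(C,hsv,(.673,.243),.046)
plan([c[0]/1000,c[1]/1000,.021],None,s)
E
```

```text
c [673.7 242.7] size 24.1 23.7 long axis deg 84.7
shift [0.   0.03 4.19] turn [-0. -0. -0.] tcp [0.6737 0.2419 0.1258] j [ 0.24  0.34  1.47 -0.    1.34 -1.24] t 24.4
```

Call:
jog_arm(targets=[[[0, 0.03, 1.5], [0, 0, 0], 70], [[0, 0.03, 3], [0, 0, 0], 70], [[0, 0.03, 4.2], [0, 0, 0], 70], [[0, 0.03, 4.2], [0, 0, 0], 70], [[0, 0.03, 4.2], [0, 0, 0], 0], [[0, 0.03, 4.2], [0, 0, 0], 0], [[0, 0.03, 4.2], [0, 0, 0], 0], [[0, 0.03, 4.2], [0, 0, 0], 0]])

```text
time: 25.45
tool_pos: [0.6753, 0.2444, 0.0234]
tool_rot: [0.002, 0.045, 0.999, 0.0]
contact_force: [0.5, -1.1, 6.1]
gripper_width: 0.453
grasp_force: 61.0
```

Call:
jog_arm(targets=[[[0, 0, 0], [0, 0, 0], 0], [[0, 0, -1], [0, 0, 0], 0], [[0, 0, -2.5], [0, 0, 0], 0], [[0, 0, -4], [0, 0, 0], 0], [[0, 0, -4], [0, 0, 0], 0], [[0, 0, -4], [0, 0, 0], 0]])

```text
time: 26.2
tool_pos: [0.6731, 0.244, 0.1203]
tool_rot: [-0.001, 0.045, 0.999, -0.0]
contact_force: [0.5, -0.2, -3.0]
gripper_width: 0.448
grasp_force: 60.6
```

```bash
python3 - <<'E'
from meas import *
s=held(5);plan(np.r_[W(83,62.3),.1],np.radians(90-5.15),s)
E
```

```text
grip 0.448 top z -21.8 x [-18.2  20.9] slope 0.003 0.002
shift [ -0.32 -14.31   0.82] turn [-0.     -0.0125 -0.    ] tcp [0.6731 0.244  0.1203] j [ 0.24  0.34  1.47  0.    1.33 -1.24] t 26.2
```

Call:
jog_arm(targets=[[[0, -2, 0], [0, 0, 0], 0], [[-0.1, -5, 0], [0, 0, 0], 0], [[-0.37, -14.3, 0.3], [0, 0, 0], 0], [[-0.37, -14.3, 0.3], [0, 0, 0], 0], [[-0.37, -14.3, 0.8], [0, 0, 0], 0], [[-0.37, -14.3, 1.2], [0, 0, 0], 0], [[-0.37, -14.3, 1.2], [0, 0, 0], 0], [[-0.37, -14.3, 1.2], [0, 0, 0], 0]])

```text
time: 27.25
tool_pos: [0.6496, -0.1124, 0.0889]
tool_rot: [-0.002, 0.045, 0.999, 0.001]
contact_force: [0.2, -0.4, -2.4]
gripper_width: 0.446
grasp_force: 60.9
```

Call:
jog_arm(targets=[[[0, 0, 0], [0, 0, 0], 0], [[0, 0, 0], [0, 0, 0], 0]])

```text
time: 27.5
tool_pos: [0.6511, -0.1115, 0.0912]
tool_rot: [0.0, 0.044, 0.999, -0.0]
contact_force: [0.2, 0.4, -1.5]
gripper_width: 0.448
grasp_force: 60.9
```

```bash
python3 - <<'E'
from meas import *
s=held(5);plan(np.r_[W(84.2,62.3),.0285],np.radians(90-5.15),s)
E
```

```text
grip 0.448 top z -21.8 x [-18.1  20.8] slope 0.002 0.001
shift [ 0.04 -0.07  2.51] turn [0.     0.     0.0125] tcp [ 0.6511 -0.1115  0.0912] j [-0.28  0.25  1.63  0.    1.25 -1.76] t 27.5
```

Call:
jog_arm(targets=[[[0.04, -0.07, 0.7], [0, 0, 0], 0], [[0.04, -0.07, 1.3], [0, 0, 0], 0], [[0.04, -0.07, 1.6], [0, 0, 0], 0], [[0.04, -0.07, 2], [0, 0, 0], 0], [[0.04, -0.07, 2.3], [0, 0, 0], 0], [[0.04, -0.07, 2.45], [0, 0, 0], 0], [[0.04, -0.07, 2.5], [0, 0, 0], 0], [[0.04, -0.07, 2.5], [0, 0, 0], 0]])

```text
time: 28.55
tool_pos: [0.6498, -0.1145, 0.0287]
tool_rot: [0.0, 0.045, 0.999, -0.0]
contact_force: [0.1, -0.2, -1.8]
gripper_width: 0.445
grasp_force: 60.9
```

Call:
jog_arm(targets=[[[0, 0, 0], [0, 0, 0], 65], [[0, 0, 0], [0, 0, 0], 65], [[0, 0, 0], [0, 0, 0], 65], [[0, 0, -1], [0, 0, 0], 65], [[0, 0, -2.5], [0, 0, 0], 65], [[0, 0, -4], [0, 0, 0], 65], [[0, 0, -4], [0, 0, 0], 65], [[0, 0, -4], [0, 0, 0], 65]])

```text
time: 29.55
tool_pos: [0.6492, -0.1143, 0.1277]
tool_rot: [-0.0, 0.045, 0.999, 0.0]
contact_force: [0.2, 0.3, 0.1]
gripper_width: 0.655
grasp_force: 0.0
```

```bash
python3 - <<'E'
from meas import *
s=state();p,d=grab_frame('wrist');C=cam('wrist',s);tops(s,d,C)
plan([.557,.3605,.125],np.radians(84.85),s)
E
```

```text
X -15 20 Y [41.9 81.9] z [47.3 48.6 49.8]
X 22 62 Y [41.4 79.4] z [45.3 46.6 47.8]
X 63 103 Y [43.  78.8] z [46.6 48.8 50. ]
shift [ 5.39 18.58  0.12] turn [ 0. -0. -0.] tcp [ 0.6492 -0.1143  0.1277] j [-0.29  0.21  1.62  0.    1.31 -1.77] t 29.55
```

Call:
jog_arm(targets=[[[0.6, 2, 0], [0, 0, 0], 70], [[1.5, 5, 0], [0, 0, 0], 70], [[5.4, 18.6, 0.1], [0, 0, 0], 70], [[5.4, 18.6, 0.1], [0, 0, 0], 70], [[5.4, 18.6, 0.1], [0, 0, 0], 70], [[5.4, 18.6, 0.1], [0, 0, 0], 70], [[5.4, 18.6, 0.1], [0, 0, 0], 70], [[5.4, 18.6, 0.1], [0, 0, 0], 70]])

```text
time: 30.6
tool_pos: [0.5552, 0.3624, 0.1235]
tool_rot: [-0.001, 0.045, 0.999, -0.001]
contact_force: [0.8, -0.4, 0.6]
gripper_width: 0.7
grasp_force: 0.0
```

Call:
jog_arm(targets=[[[0, 0, 0], [0, 0, 0], 70], [[0, 0, 0], [0, 0, 0], 70], [[0, 0, 0], [0, 0, 0], 70]])

```text
time: 30.98
tool_pos: [0.5572, 0.3593, 0.125]
tool_rot: [-0.001, 0.046, 0.999, -0.0]
contact_force: [0.6, -0.3, 0.4]
gripper_width: 0.699
grasp_force: 0.0
```

```bash
python3 - <<'E'
from meas import *
s=state();p,d=grab_frame('wrist');K,r,o=cam('wrist',s);cv2.imwrite('pics/w12.png',p[:,:,::-1])
v,u=np.mgrid[0:480,0:640];P=np.stack([(u-K[0,2])/K[0,0]*d,(v-K[1,2])/K[1,1]*d,d],-1)[d>.05]@r.T+o
q=P[(P[:,2]>.042)&(P[:,2]<.055)&(np.hypot(P[:,0]-.557,P[:,1]-.36)<.045)]
(c,R_)=cv2.minEnclosingCircle((q[:,:2]*1000).astype(np.float32));print(c,R_,np.percentile(q,[1,99],axis=0).round(4))
b=np.percentile(q,[1,99],axis=0).mean(0)
plan([b[0],b[1],.023],None,s)
E
```

```text
(560.9343872070312, 362.0059509277344) 21.855937957763672 [[0.5399 0.3421 0.0434]
 [0.5804 0.3818 0.0485]]
shift [-0.11  0.12  4.08] turn [-0.0125 -0.0125 -0.    ] tcp [0.5572 0.3593 0.125 ] j [ 0.46  0.22  1.61 -0.    1.31 -1.02] t 30.98
```

Call:
jog_arm(targets=[[[-0.12, 0.12, 1.5], [0, 0, 0], 75], [[-0.12, 0.12, 3], [0, 0, 0], 75], [[-0.12, 0.12, 4.1], [0, 0, 0], 75], [[-0.12, 0.12, 4.1], [0, 0, 0], 75], [[-0.12, 0.12, 4.1], [0, 0, 0], 0], [[-0.12, 0.12, 4.1], [0, 0, 0], 0], [[-0.12, 0.12, 4.1], [0, 0, 0], 0], [[-0.12, 0.12, 4.1], [0, 0, 0], 0]])

```text
time: 32.02
tool_pos: [0.5619, 0.3641, 0.0258]
tool_rot: [0.002, 0.045, 0.999, 0.001]
contact_force: [0.1, -1.0, 7.1]
gripper_width: 0.467
grasp_force: 61.2
```

Call:
jog_arm(targets=[[[0, 0, 0], [0, 0, 0], 0], [[0, 0, -1], [0, 0, 0], 0], [[0, 0, -2.5], [0, 0, 0], 0], [[0, 0, -4], [0, 0, 0], 0], [[0, 0, -4], [0, 0, 0], 0], [[0, 0, -4], [0, 0, 0], 0]])

```text
time: 32.78
tool_pos: [0.5595, 0.3632, 0.122]
tool_rot: [-0.001, 0.045, 0.999, -0.0]
contact_force: [0.7, 0.7, -2.2]
gripper_width: 0.468
grasp_force: 60.7
```

```bash
python3 - <<'E'
from meas import *
s=held(5);plan(np.r_[W(-39,62.3),.1],np.radians(90-5.15),s)
E
```

```text
grip 0.468 top z -21.2 x [-20.   22.2] slope 0.001 0.003
shift [ -0.39 -18.65   0.9 ] turn [-0.0125 -0.0125 -0.    ] tcp [0.5595 0.3632 0.122 ] j [ 0.46  0.24  1.6   0.    1.31 -1.02] t 32.77
```

Call:
jog_arm(targets=[[[0, -2, 0], [0, 0, 0], 0], [[-0.1, -5, 0], [0, 0, 0], 0], [[-0.43, -18.65, 0.3], [0, 0, 0], 0], [[-0.43, -18.65, 0.3], [0, 0, 0], 0], [[-0.43, -18.65, 0.3], [0, 0, 0], 0], [[-0.43, -18.65, 0.8], [0, 0, 0], 0], [[-0.43, -18.65, 1], [0, 0, 0], 0], [[-0.43, -18.65, 1], [0, 0, 0], 0]])

```text
time: 33.83
tool_pos: [0.527, -0.1037, 0.0958]
tool_rot: [-0.002, 0.046, 0.999, 0.0]
contact_force: [1.0, 0.9, -1.3]
gripper_width: 0.472
grasp_force: 60.9
```

Call:
jog_arm(targets=[[[0, 0, 0], [0, 0, 0], 0], [[0, 0, 0], [0, 0, 0], 0], [[0, 0, 0], [0, 0, 0], 0]])

```text
time: 34.2
tool_pos: [0.5288, -0.1006, 0.0978]
tool_rot: [-0.0, 0.044, 0.999, 0.0]
contact_force: [0.7, 0.6, -0.0]
gripper_width: 0.47
grasp_force: 61.0
```

```bash
python3 - <<'E'
from meas import *
s=state();plan(np.r_[W(-38.2,62.3),.0305],np.radians(90-5.15),s)
E
```

```text
shift [ 0.03 -0.07  2.69] turn [ 0.     -0.0125  0.0125] tcp [ 0.5288 -0.1006  0.0978] j [-0.33 -0.03  1.93  0.    1.24 -1.81] t 34.2
```

Call:
jog_arm(targets=[[[0.03, -0.07, 0.7], [0, 0, 0], 0], [[0.03, -0.07, 1.3], [0, 0, 0], 0], [[0.03, -0.07, 1.7], [0, 0, 0], 0], [[0.03, -0.07, 2.1], [0, 0, 0], 0], [[0.03, -0.07, 2.45], [0, 0, 0], 0], [[0.03, -0.07, 2.65], [0, 0, 0], 0], [[0.03, -0.07, 2.7], [0, 0, 0], 0], [[0.03, -0.07, 2.7], [0, 0, 0], 0]])

```text
time: 35.2
tool_pos: [0.5283, -0.1036, 0.0311]
tool_rot: [0.0, 0.045, 0.999, -0.0]
contact_force: [0.5, -0.1, -0.9]
gripper_width: 0.469
grasp_force: 61.0
```

Call:
jog_arm(targets=[[[0, 0, 0], [0, 0, 0], 65], [[0, 0, 0], [0, 0, 0], 65], [[0, 0, 0], [0, 0, 0], 65], [[0, 0, -1], [0, 0, 0], 65], [[0, 0, -2.5], [0, 0, 0], 65], [[0, 0, -4], [0, 0, 0], 65], [[0, 0, -4], [0, 0, 0], 65], [[0, 0, -4], [0, 0, 0], 65]])

```text
time: 36.2
tool_pos: [0.5278, -0.1033, 0.1304]
tool_rot: [-0.0, 0.045, 0.999, 0.0]
contact_force: [-0.4, -0.4, 0.2]
gripper_width: 0.649
grasp_force: 0.0
```

```bash
python3 - <<'E'
from meas import *
s=state();p,d=grab_frame('wrist');C=cam('wrist',s);tops(s,d,C)
plan([.439,.352,.13],np.radians(84.85),s)
E
```

```text
X -60 -17 Y [41.9 79.8] z [48.  51.  52.1]
X -16 19 Y [41.9 81.8] z [45.3 48.7 49.7]
X 22 61 Y [41.3 79.4] z [44.3 46.7 47.7]
X 63 103 Y [42.6 78.7] z [42.7 48.8 50. ]
shift [ 5.18 17.82  0.02] turn [ 0. -0. -0.] tcp [ 0.5278 -0.1033  0.1304] j [-0.33 -0.07  1.91 -0.    1.3  -1.81] t 36.2
```

Call:
jog_arm(targets=[[[0.6, 2, 0], [0, 0, 0], 70], [[1.5, 5, 0], [0, 0, 0], 70], [[5.2, 17.8, 0.1], [0, 0, 0], 70], [[5.2, 17.8, 0.1], [0, 0, 0], 70], [[5.2, 17.8, 0.1], [0, 0, 0], 70], [[5.2, 17.8, 0.1], [0, 0, 0], 70], [[5.2, 17.8, 0.1], [0, 0, 0], 70], [[5.2, 17.8, 0.1], [0, 0, 0], 70]])

```text
time: 37.25
tool_pos: [0.4367, 0.3534, 0.1264]
tool_rot: [-0.001, 0.044, 0.999, -0.001]
contact_force: [0.8, -0.1, 0.3]
gripper_width: 0.703
grasp_force: 0.0
```

Call:
jog_arm(targets=[[[0, 0, 0], [0, 0, 0], 70], [[0, 0, 0], [0, 0, 0], 70], [[0, 0, 0], [0, 0, 0], 70]])

```text
time: 37.62
tool_pos: [0.4389, 0.3501, 0.1277]
tool_rot: [-0.0, 0.046, 0.999, -0.0]
contact_force: [-0.9, -0.4, -0.3]
gripper_width: 0.703
grasp_force: 0.0
```

```bash
python3 - <<'E'
from meas import *
s,C,p,hsv=look('w13');c,an=pale(C,hsv,(.439,.352),.043)
plan([c[0]/1000,c[1]/1000,.020],None,s)
E
```

```text
c [438.8 352. ] size 22.9 22.2 long axis deg -5.3
shift [0.   0.08 4.31] turn [-0.0125 -0.     -0.    ] tcp [0.4389 0.3501 0.1277] j [ 0.54 -0.01  1.86 -0.    1.3  -0.94] t 37.62
```

Call:
jog_arm(targets=[[[0, 0.08, 1.5], [0, 0, 0], 70], [[0, 0.08, 3], [0, 0, 0], 70], [[0, 0.08, 4.3], [0, 0, 0], 70], [[0, 0.08, 4.3], [0, 0, 0], 70], [[0, 0.08, 4.3], [0, 0, 0], 0], [[0, 0.08, 4.3], [0, 0, 0], 0], [[0, 0.08, 4.3], [0, 0, 0], 0], [[0, 0.08, 4.3], [0, 0, 0], 0]])

```text
time: 38.67
tool_pos: [0.4405, 0.3541, 0.023]
tool_rot: [0.002, 0.045, 0.999, 0.001]
contact_force: [-0.1, -1.3, 6.1]
gripper_width: 0.442
grasp_force: 61.1
```

Call:
jog_arm(targets=[[[0, 0, 0], [0, 0, 0], 0], [[0, 0, -1], [0, 0, 0], 0], [[0, 0, -2.5], [0, 0, 0], 0], [[0, 0, -4], [0, 0, 0], 0], [[0, 0, -4], [0, 0, 0], 0], [[0, 0, -4], [0, 0, 0], 0]])

```text
time: 39.42
tool_pos: [0.4379, 0.3529, 0.1192]
tool_rot: [-0.001, 0.045, 0.999, -0.001]
contact_force: [-0.1, -0.2, -3.3]
gripper_width: 0.443
grasp_force: 60.7
```

```bash
python3 - <<'E'
from meas import *
s=held(5);plan(np.r_[W(-82.5,62.3),.1],np.radians(90-5.15),s)
E
```

```text
grip 0.443 top z -19.1 x [-18.1  20.8] slope 0.001 -0.004
shift [ -3.46 -17.8    0.79] turn [-0.0125 -0.0125 -0.    ] tcp [0.4379 0.3529 0.1192] j [ 0.55  0.    1.86  0.    1.28 -0.93] t 39.42
```

Call:
jog_arm(targets=[[[-0.3, -2, 0], [0, 0, 0], 0], [[-0.9, -5, 0], [0, 0, 0], 0], [[-3.5, -17.8, 0.3], [0, 0, 0], 0], [[-3.5, -17.8, 0.3], [0, 0, 0], 0], [[-3.5, -17.8, 0.3], [0, 0, 0], 0], [[-3.5, -17.8, 0.7], [0, 0, 0], 0], [[-3.5, -17.8, 1], [0, 0, 0], 0], [[-3.5, -17.8, 1], [0, 0, 0], 0]])

```text
time: 40.48
tool_pos: [0.4842, -0.0999, 0.0931]
tool_rot: [-0.002, 0.047, 0.999, 0.001]
contact_force: [0.2, -0.1, -2.0]
gripper_width: 0.447
grasp_force: 61.2
```

Call:
jog_arm(targets=[[[0, 0, 0], [0, 0, 0], 0], [[0, 0, 0], [0, 0, 0], 0], [[0, 0, 0], [0, 0, 0], 0]])

```text
time: 40.85
tool_pos: [0.4856, -0.0965, 0.0954]
tool_rot: [-0.0, 0.044, 0.999, 0.0]
contact_force: [-0.1, 0.1, -1.9]
gripper_width: 0.448
grasp_force: 61.2
```

```bash
python3 - <<'E'
from meas import *
s=held(5);plan(np.r_[W(-81.3,62.3),.028],np.radians(90-5.15),s)
E
```

```text
grip 0.448 top z -19.2 x [-18.   20.8] slope 0.003 -0.004
shift [ 0.01 -0.07  2.7 ] turn [ 0.     -0.0125  0.0125] tcp [ 0.4856 -0.0965  0.0954] j [-0.35 -0.14  2.03  0.    1.25 -1.83] t 40.85
```

Call:
jog_arm(targets=[[[0.01, -0.07, 0.7], [0, 0, 0], 0], [[0.01, -0.07, 1.3], [0, 0, 0], 0], [[0.01, -0.07, 1.7], [0, 0, 0], 0], [[0.01, -0.07, 2.1], [0, 0, 0], 0], [[0.01, -0.07, 2.45], [0, 0, 0], 0], [[0.01, -0.07, 2.65], [0, 0, 0], 0], [[0.01, -0.07, 2.7], [0, 0, 0], 0], [[0.01, -0.07, 2.7], [0, 0, 0], 0]])

```text
time: 41.9
tool_pos: [0.4858, -0.0995, 0.0286]
tool_rot: [0.0, 0.045, 0.999, -0.0]
contact_force: [-1.0, 0.9, -2.2]
gripper_width: 0.444
grasp_force: 61.2
```

Call:
jog_arm(targets=[[[0, 0, 0], [0, 0, 0], 65], [[0, 0, 0], [0, 0, 0], 65], [[0, 0, 0], [0, 0, 0], 65], [[0, 0, -1], [0, 0, 0], 65], [[0, 0, -2.5], [0, 0, 0], 65], [[0, 0, -5], [0, 0, 0], 65], [[0, 0, -8], [0, 0, 0], 65], [[0, 0, -8], [0, 0, 0], 65]])

```text
time: 42.9
tool_pos: [0.4881, -0.1003, 0.2349]
tool_rot: [0.005, 0.045, 0.999, -0.002]
contact_force: [-0.8, -1.4, -0.1]
gripper_width: 0.65
grasp_force: 0.0
```

```bash
python3 - <<'E'
from meas import *
s=state();p,d=grab_frame('wrist');C=cam('wrist',s);tops(s,d,C);cv2.imwrite('pics/w14.png',p[:,:,::-1]);np.savez('w14.npz',p=p,d=d,pos=s['tool_pos'],rot=s['tool_rot'])
E
```

```text
X -101 -62 Y [43.2 78.6] z [44.2 45.8 47.1]
X -60 -18 Y [41.8 79.8] z [46.8 51.  52.1]
X -16 19 Y [41.8 82.1] z [45.3 48.6 49.8]
X 22 60 Y [41.2 79.3] z [44.5 46.7 47.9]
X 63 102 Y [42.6 79.1] z [42.7 48.8 50.1]
```

View pics/w14.png

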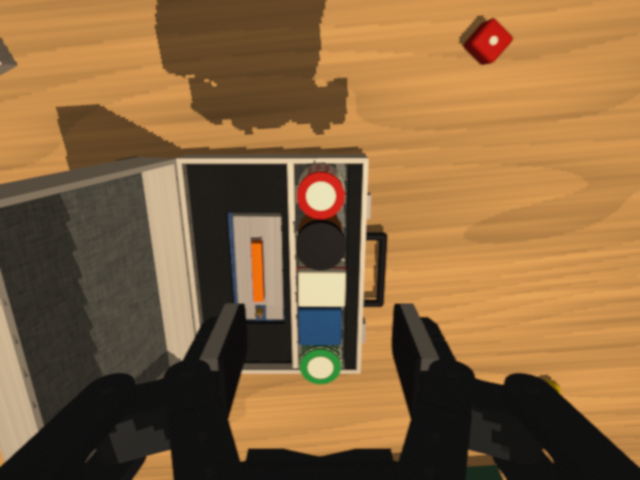

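All five items stand in the row, and the blade is seated with its notch around the pin (262,312). Now I'll measure the lid angle from depth.

```bash
python3 - <<'E'
from meas import *
for fn in('w2.npz','w14.npz'):
    f=np.load(fn);d=f['d'];K,r,o=cam('wrist',dict(tool_pos=f['pos'],tool_rot=f['rot']))
    v,u=np.mgrid[0:480,0:640];P=np.stack([(u-K[0,2])/K[0,0]*d,(v-K[1,2])/K[1,1]*d,d],-1)[(d>.05)&(v<330)&(u<300)]@r.T+o
    q=cfr(P);m=(abs(q[:,0])<80)&(q[:,1]<-70)&(q[:,1]>-190)&(P[:,2]>.04);q=q[m];z=P[m,2]*1000
    print(len(q),'zmax',np.percentile(z,[99,99.8]));
    t=z>np.percentile(z,97);print('edge Y',np.percentile(q[t,1],[2,50,98]))
    for a in(60,90,120,150,175):
        k=abs(z-a)<3
        if k.sum():print(a,np.percentile(q[k,1],[5,50,95]).round(1))
s=state();plan(np.r_[W(0,-205),.26],np.radians(84.85),s)
E
```

```text
13407 zmax [182.00914894 182.98495147]
edge Y [-122.  -114.4 -109.3]
60 [-109.6 -108.2 -107.2]
90 [-118.8 -117.6 -116.2]
120 [-128.1 -126.7 -125.4]
175 [-133.  -122.8 -108.6]
15592 zmax [178.52094731 179.54212361]
edge Y [-114.2 -109.2 -107.9]
60 [-109.6 -108.3 -107.1]
90 [-119.  -117.6 -116.3]
120 [-128.3 -126.9 -125.5]
175 [-113.7 -108.9 -108. ]
shift [ -3.15 -10.63  -1.  ] turn [-0.0125  0.0625 -0.    ] tcp [ 0.4877 -0.1001  0.2338] j [-0.35 -0.27  1.9   0.    1.5  -1.83] t 42.95
```

Call:
jog_arm(targets=[[[0, 0, -1], [0, 0, 0], 0], [[-1, -3, -1.2], [0, 0, 0], 0], [[-3.1, -10.6, -1.2], [0, 0, 0], 0], [[-3.1, -10.6, -1.2], [0, 0, 0], 0], [[-3.1, -10.6, -1.2], [0, 0, 0], 0], [[-3.1, -10.6, -1.2], [0, 0, 0], 0], [[-3.1, -10.6, -1.2], [0, 0, 0], 0], [[-3.1, -10.6, -1.2], [0, 0, 0], 0]])

```text
time: 43.95
tool_pos: [0.5384, -0.3691, 0.2567]
tool_rot: [-0.001, 0.045, 0.999, 0.001]
contact_force: [0.1, 0.2, 0.3]
gripper_width: -0.0
grasp_force: 0.0
```

```bash
cat >> meas.py <<'E'
def lidp(Yt,zt,X0=0): plan(np.r_[W(X0,Yt),zt/1000],np.radians(84.85));s=state();print('Y',cfr(s['tool_pos']),s['contact_force'].round(1))
E
python3 - <<'E'
from meas import *
lidp(-200,145)
E
```

```text
shift [-0.16  0.1   4.47] turn [ 0.0125 -0.0125  0.    ] tcp [ 0.5384 -0.3691  0.2567] j [-0.72  0.11  1.51  0.    1.52 -2.2 ] t 43.95
Y [  -3.8 -202.7] [0.1 0.2 0.3]
```

Call:
jog_arm(targets=[[[-0.1, 0, 1.5], [0, 0, 0], 0], [[-0.1, 0, 3], [0, 0, 0], 0], [[-0.1, 0, 4.3], [0, 0, 0], 0], [[-0.1, 0.4, 4.3], [0, 0, 0], 0], [[-0.1, 0.8, 4.3], [0, 0, 0], 0], [[-0.1, 1.2, 4.3], [0, 0, 0], 0], [[-0.1, 1.2, 4.3], [0, 0, 0], 0]])

```text
time: 44.82
tool_pos: [0.5449, -0.34, 0.1527]
tool_rot: [0.001, 0.044, 0.999, -0.001]
contact_force: [-0.0, 0.7, -0.2]
gripper_width: 0.003
grasp_force: 0.0
```

Call:
jog_arm(targets=[[[0, 0.3, 0], [0, 0, 0], 0], [[0, 0.6, 0], [0, 0, 0], 0], [[0, 0.9, 0], [0, 0, 0], 0], [[0, 1.2, 0], [0, 0, 0], 0], [[0, 1.2, 0], [0, 0, 0], 0]])

```text
time: 45.45
tool_pos: [0.548, -0.3132, 0.1541]
tool_rot: [0.002, 0.045, 0.999, -0.003]
contact_force: [-0.0, -6.5, 4.8]
gripper_width: 0.005
grasp_force: 2.9
```

Call:
jog_arm(targets=[[[0, 0.4, -0.1], [0, 0, 0], 0], [[0, 0.8, -0.2], [0, 0, 0], 0], [[0, 1.2, -0.3], [0, 0, 0], 0], [[0, 1.6, -0.4], [0, 0, 0], 0], [[0, 2, -0.5], [0, 0, 0], 0], [[0, 2.4, -0.6], [0, 0, 0], 0], [[0, 2.7, -0.6], [0, 0, 0], 0]])

```text
time: 46.32
tool_pos: [0.5532, -0.2431, 0.1664]
tool_rot: [0.0, 0.045, 0.999, -0.0]
contact_force: [2.2, -3.7, 2.2]
gripper_width: -0.001
grasp_force: 2.2
```

```bash
python3 - <<'E'
from meas import *
lidp(-50,170)
p,d=grab_frame('side');cv2.imwrite('pics/s2.png',p[100:340,250:570,::-1])
E
```

```text
shift [-0.01  1.03 -0.14] turn [-0.      0.0125 -0.    ] tcp [ 0.5532 -0.2431  0.1664] j [-0.54  0.05  1.72 -0.    1.36 -2.02] t 46.33
Y [ -0.4 -75.8] [ 2.2 -3.7  2.2]
```

View pics/s2.png

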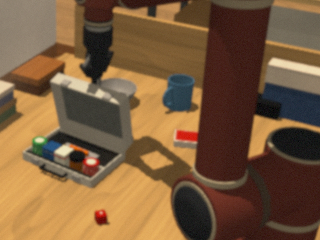

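The crop shows the lid near vertical with the finger behind it. I'll continue along the arc.

Call:
jog_arm(targets=[[[0, 0.4, -0.2], [0, 0, 0], 0], [[0, 0.9, -0.35], [0, 0, 0], 0], [[0, 1.3, -0.33], [0, 0, 0], 0], [[0, 1.7, -0.3], [0, 0, 0], 0], [[0, 2.1, -0.25], [0, 0, 0], 0], [[0, 2.5, -0.1], [0, 0, 0], 0], [[0, 2.9, 0.05], [0, 0, 0], 0], [[0, 3.25, 0.2], [0, 0, 0], 0]])

```text
time: 47.38
tool_pos: [0.5602, -0.1619, 0.1605]
tool_rot: [0.0, 0.045, 0.999, 0.0]
contact_force: [-0.5, -2.3, -0.6]
gripper_width: 0.002
grasp_force: 1.0
```

```bash
python3 - <<'E'
from meas import *
lidp(30,143)
p,d=grab_frame('side');cv2.imwrite('pics/s3.png',cv2.resize(p[150:310,260:420,::-1],None,fx=3,fy=3,interpolation=cv2.INTER_CUBIC))
E
```

```text
shift [-0.03  0.97  0.7 ] turn [ 0.  0. -0.] tcp [ 0.5602 -0.1619  0.1605] j [-0.41  0.01  1.78  0.    1.35 -1.89] t 47.38
Y [-0.7  5.7] [-0.5 -2.3 -0.6]
```

View pics/s3.png

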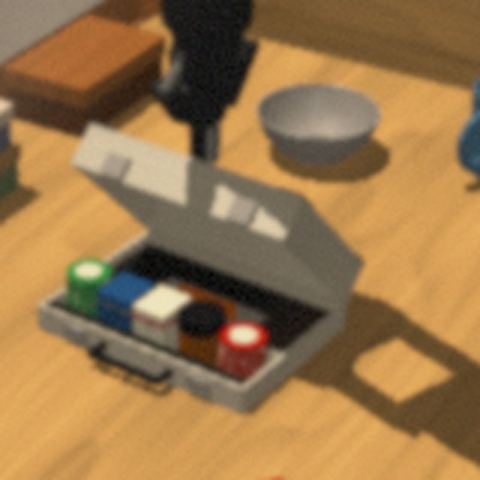

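The lid is about two-thirds closed with the items untouched. Continue pushing down.

Call:
jog_arm(targets=[[[0, 0.35, 0.22], [0, 0, 0], 0], [[0, 0.7, 0.48], [0, 0, 0], 0], [[0, 1, 0.75], [0, 0, 0], 0], [[0, 1.3, 1.05], [0, 0, 0], 0], [[0, 1.55, 1.35], [0, 0, 0], 0], [[0, 1.8, 1.65], [0, 0, 0], 0], [[0, 2.05, 2], [0, 0, 0], 0], [[0, 2.3, 2.35], [0, 0, 0], 0]])

```text
time: 48.42
tool_pos: [0.5653, -0.1051, 0.1013]
tool_rot: [-0.0, 0.045, 0.999, -0.0]
contact_force: [0.7, -0.7, 0.7]
gripper_width: -0.002
grasp_force: 0.6
```

```bash
python3 - <<'E'
from meas import *
lidp(79,65)
E
```

```text
shift [-0.03  0.65  1.45] turn [-0. -0. -0.] tcp [ 0.5653 -0.1051  0.1013] j [-0.31  0.05  1.84 -0.    1.25 -1.79] t 48.42
Y [-0.8 62.7] [ 0.7 -0.7  0.7]
```

Call:
jog_arm(targets=[[[0, 0.15, 0.3], [0, 0, 0], 0], [[0, 0.3, 0.6], [0, 0, 0], 0], [[0, 0.4, 0.85], [0, 0, 0], 0], [[0, 0.5, 1.1], [0, 0, 0], 0], [[0, 0.55, 1.3], [0, 0, 0], 0], [[0, 0.6, 1.45], [0, 0, 0], 0], [[0, 0.6, 1.5], [0, 0, 0], 0], [[0, 0.6, 1.5], [0, 0, 0], 0]])

```text
time: 49.42
tool_pos: [0.5666, -0.0903, 0.065]
tool_rot: [-0.0, 0.045, 0.999, 0.0]
contact_force: [-2.0, 2.1, 4.5]
gripper_width: -0.003
grasp_force: 2.2
```

Call:
jog_arm(targets=[[[0, 0, 0.06], [0, 0, 0], 0], [[0, 0, 0.12], [0, 0, 0], 0], [[0, 0, 0.12], [0, 0, 0], 0]])

```text
time: 49.8
tool_pos: [0.5667, -0.0903, 0.0649]
tool_rot: [-0.001, 0.045, 0.999, 0.0]
contact_force: [-11.1, 2.9, 19.6]
gripper_width: 0.002
grasp_force: 9.9
```

Closed against a hard stop. Retreat upward and verify.

Call:
jog_arm(targets=[[[0, 0, -0.5], [0, 0, 0], 0], [[0, 0, -2], [0, 0, 0], 0], [[0, 0, -5], [0, 0, 0], 0], [[0, 0, -8], [0, 0, 0], 0], [[0, 0, -8], [0, 0, 0], 0], [[0, 0, -8], [0, 0, 0], 0], [[0, 0, -8], [0, 0, 0], 0]])

```text
time: 50.68
tool_pos: [0.5659, -0.0903, 0.2593]
tool_rot: [-0.001, 0.045, 0.999, 0.0]
contact_force: [-0.5, 0.4, -0.7]
gripper_width: -0.003
grasp_force: 0.0
```

```bash
python3 - <<'E'
from meas import *
s=state();p,d=grab_frame('wrist');K,r,o=cam('wrist',s)
v,u=np.mgrid[0:480,0:640];P=np.stack([(u-K[0,2])/K[0,0]*d,(v-K[1,2])/K[1,1]*d,d],-1)[d>.05]@r.T+o
q=cfr(P);m=(abs(q[:,0])<90)&(q[:,1]>-50)&(q[:,1]<92)&(P[:,2]<.12)
print(m.sum(),np.polyfit(q[m,1],P[m,2]*1000,1),s['contact_force'].round(1),s['tool_pos'])
E
```

```text
35502 [8.24822844e-04 6.37076960e+01] [-0.5  0.4 -0.7] [ 0.56587473 -0.09028237  0.25934452]
```

The lid is flat (slope 0.0008 rad) at 64 mm, so it is closed. Handing in.

```bash
python3 -c "
from plant import *
print(job_done())"
```

```text
the job is handed in; nothing more can be done
None
```

The blade is seated over the pin, all five items stand upright in the bay, and the lid is closed flat; I handed the job in at about 51 s, but the hand-in returned no verdict.

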